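# Weight a bath bottle and vent its cap

### The arm

A 6-joint arm with a two-finger parallel gripper is mounted at the origin on a cart in front of the work surface, level with it; the furniture and walls round the work are solid. World frame = base frame: x ahead of the robot, y to its left, z up, the work surface at z = 0. Lengths are in m, angles in rad, forces in N, time in s.
With the tool pointing down it reaches from about 0.35 to 0.975 m from the base axis. Payload 4.9 kg.
Tool frame: the origin (TCP) lies at the very end of the fingers, on their centre line; the grasp point (between the pads) lies 19 mm behind it; x points along the fingers, y is the direction in which the jaws open and shut, and the axes are right-handed (so a half turn about x gives the same grasp; the last joint's range is limited). The gripper opens to 85 mm and grips with 20 to 120 N. Pads are 22 mm wide; open, the fingers measure 114 mm over their backs; the gripper's body (76 mm by 85 mm) begins 54 mm behind the grasp point. The pads swing forward as they close: fully open they stand 13 mm farther back than shut.
Start: joints at [-1.29, 0.053, 1.613, -0, 1.476, -0.119], TCP at [0.243, -0.576, 0.202] pointing down, gripper open.
Joint ranges: [-3.01, 3.01], [-1.01, 2.22], [0.06, 2.58], [-1.02, 4.17], [0.09, 2.62], [-3.14, 3.14]. Speed limits (rad/s): [2.57, 2.57, 3.14, 3.14, 3.14, 3.14].

### API

Orientations are given as a rotation vector (axis times angle).
In Python, from station import ctrl, get_image, calibration, finish_job, search_frame, cut_out, mark_of gives the robot as it stands. The module is installed in compiled form; this text tells all that it offers.
- The arm moves only by the tool arm_command, never from a script. Its argument "plan" is a list that holds one entry, the list of rows, each a list of 7 numbers: the shift along the tool's x, y, z in m, then the turn, a rotation vector about the tool's x, y, z in degrees, then the finger opening in m, from 0 to 0.0854. A call has 1 to 20 rows; each row shifts and turns the pose as measured when the row begins, along the tool's axes as they then stand; what a row does not reach is not made up. A row lasts 1/12 s, in which the tool goes at most 41.7 mm and 7.16 degrees, less where a joint would pass 70% of its speed; a pose out of reach is approached as far as the arm can. A call with a gripper value outside its range is refused whole. The fingers move at their own pace and stop on an object; "squeeze" is the grip in N (left out, the last holds). Time passes only in rows, so rows that do not move let the fingers close. It gives the time, the measured TCP pose, the force and the opening at its end, in the units of the state.
- ctrl.get_obs(): the state, without advancing time (a new reading comes with each control period).
- get_image(name): name is "scene" or "side" or "wrist"; returns the picture (384x512x3 uint8, red, green, blue); there is no depth.
- calibration(name): a dict with "fx", "fy", "cx", "cy" (pixels), "cam_to_world" (4x4, takes a point from camera to world coordinates); the wrist camera has in their place "hand_eye" (4x4, takes a point from camera to tool coordinates, whose origin is the TCP and whose axes are the tool frame's). Camera axes: x right, y down, z forward; pixel columns grow to the right and rows downward; lengths in m; the calibration is good to about 2 mm. The wrist camera is an equidistant fisheye: a pixel r from the principal point sees the ray r / f radians off the axis. A picture is of the moment at which its call begins: read the wrist's pose just before it. calibration takes no time and is no camera call.
- finish_job(): hands the job in, once; it reports no verdict.
Trained networks look in the newest picture that a camera, given by its name, has taken for a name from the list of things; names that differ only in an ending like _2 or _b are one class to them, and where a whole thing is asked for, a point or a joint stands for the part that bears it (a point fixed in the world has none). Each returns a list of dicts, best first, with "conf" (0 to 1); they miss things now and then, are a little off and sometimes report something else, mostly with a low value. They report only what shows in the picture. A call takes as long as a camera call. They do not tell look-alikes from the thing itself.
- search_frame(camera, thing): "at" ([x, y, z] in m, in the coordinates of the camera as it stood for that picture, good to about 4 mm: the middle of the surface that is visible of it).
- cut_out(camera, thing): "mask" (384x512 bool, what is visible of it).
- mark_of(camera, thing): "at" ([x, y, z] in m, in the coordinates of the camera as it stood for that picture, good to about 4 mm: a listed point, or the origin of a listed thing).
The state is a dict: "t": time; "q": joint angles; "dq": joint speeds; "effort": joint torques, N m; "tool_pos": TCP position; "tool_rot": TCP orientation; "contact_force": force on the tool from outside, world axes, zero at the start; "wrist_torque": the same for the moment, N m; "opening": finger opening in m.
Only numpy, scipy, OpenCV 4.12 (cv2) and the standard library are available. Lean on these libraries where they do the work, as an engineer would, in place of code of your own. Each camera call takes 0.05 s, during which the arm holds its last target. There are 200 camera calls.

### The job

This bottle is going into the water bath. First lower the steel weight ring (do not drop it) over its cap and neck until it sits level on the bottle's shoulder, and let go of the ring. Then screw the half-started cap down until it bottoms out, back it off a quarter turn so that the bottle can vent, and finish with the gripper still holding the cap there so that it cannot shift while I tape it; do not disturb the things standing about.

Things in the scene. Friction and masses are not known exactly. Their poses are not given: they have to be found in the camera images.
- ring_mid (a point): Centre of the loose weight ring: plain stainless steel, outside diameter 66 mm, bore 46 mm, 18 mm high, about 0.24 kg, lying flat on the worktop. The point is on its axis, half-way up (9 mm above its underside); z is its axis, up.
- ring_seat (a point): Point on the bottle's upright axis, 113.5 mm above the worktop, where ring_mid lies (within 1 mm or so) when the ring sits level on the round sloping shoulder. Above that the neck is 32 mm across with a 37 mm bead, then the cap, 40 mm: the ring passes over with 3 mm to spare all round.
- cap_mid (a point): Centre of the grey ribbed screw cap on the bottle, on its axis half-way up. Cap 40 mm across, 22 mm high. With the cap home its lower edge is 131 mm above the worktop, 8.5 mm above the top of the seated ring. z is up; x points along the small raised rib on its top. The point turns and rises with the cap.
- cap: The same cap; its origin is on its axis at its lower edge.
- cap_turn (a joint): How far the cap is unscrewed, rad: 0 = bottomed out (hard stop), growing as the cap is turned anticlockwise seen from above. Right-hand thread of 4 mm pitch (0.64 mm a radian): clockwise closes and lowers it. It stays where it is left; turning takes about 0.12 N m. It starts on the thread, 2.2 to 3.4 rad open, and cannot come off (stop at 5 rad).
- ring: The weight ring; its origin is on its axis at its underside, z along the axis.
- cup_mid (a point): Bystander: specimen cup with orange lid, 44 mm across, 53 mm high; point half-way up.
- tape_mid (a point): Bystander: white label roll lying flat, 66 mm across, 28 mm high; point half-way up.
- clock_mid (a point): Bystander: small light-coloured timer lying flat, 66 x 64 x 18 mm; point half-way up.
- rack: Fixed two-well stainless wire rack, origin on the worktop under the bottle's axis. The square white bottle (body 62 mm square) stands firmly in its rear well and neither turns nor lifts; the empty well is on the rack's -x side, 74 mm off. Hoops up to 62 mm high, rack 74 mm wide, reaching 123 mm to -x and 49 mm to +x.
Things that resemble listed ones, but are neither listed nor needed, are in the scene too. Leave any blue or purple look-alike of the ring alone.

How it is judged:
By the outcome, as a careful person would: the job done as asked, in the order asked, and still so for the second after the job is handed in, while the arm keeps its last pose, push and grip.
It also fails if it takes over 64 s, if anything falls off the work surface, if the arm or the gripper's body presses on something with over 40 N, if the wrist force passes 120 N, or if a joint passes its speed limit or range.

## Working session

There is one attempt and no reset: what is moved stays moved. The work goes in short steps, Python scripts to look and compute and a tool call to move; the robot and the scene stay as the last step left them, time stands still between calls to the robot, and variables do not carry over. Pictures are saved under pics/ and viewed, about 8 in all and at most 12, crops included, and the job is handed in when it is done.

Besides the shell and the picture viewer there is one more tool, called as name(argument=value, ...) on one line, values as JSON. arm_command: Moves the arm, as the interface text tells. Its arguments: {"type":"object","properties":{"plan":{"type":"array","items":{"type":"array","items":{"type":"array","items":{"type":"number"}}}},"squeeze":{"type":"number"}},"required":["plan"]}

```bash
mkdir -p pics; cat > h.py <<'E'
import numpy as np, cv2
from scipy.spatial.transform import Rotation as R
from station import ctrl,get_image,calibration,finish_job,search_frame,cut_out,mark_of
def T():
    o=ctrl.get_obs(); M=np.eye(4); M[:3,:3]=R.from_rotvec(o['tool_rot']).as_matrix(); M[:3,3]=o['tool_pos']; return M
def c2w(n):
    c=calibration(n); return T()@np.array(c['hand_eye']) if n=='wrist' else np.array(c['cam_to_world'])
def W(n,p): M=c2w(n); return M[:3,:3]@np.array(p)+M[:3,3]
def save(im,f,s=1): cv2.imwrite('pics/'+f,cv2.resize(im[:,:,::-1],None,fx=s,fy=s,interpolation=cv2.INTER_CUBIC))
def px(n,p):
    M=np.linalg.inv(c2w(n)); q=M[:3,:3]@np.array(p)+M[:3,3]; c=calibration(n)
    if n=='wrist':
        r=np.hypot(q[0],q[1]); th=np.arctan2(r,q[2]); return np.array([c['cx']+c['fx']*th*q[0]/r,c['cy']+c['fy']*th*q[1]/r])
    return np.array([c['cx']+c['fx']*q[0]/q[2],c['cy']+c['fy']*q[1]/q[2]])
def ray(n,u,v,z):
    c=calibration(n);x=(u-c['cx'])/c['fx'];y=(v-c['cy'])/c['fy']
    if n=='wrist':
        th=np.hypot(x,y); d=np.array([np.sin(th)*x/th,np.sin(th)*y/th,np.cos(th)])
    else: d=np.array([x,y,1.])
    M=c2w(n); d=M[:3,:3]@d; return M[:3,3]+d*(z-M[2,3])/d[2]
E
python3 - <<'E'
from h import *
np.set_printoptions(precision=4,suppress=True)
o=ctrl.get_obs(); print(o['t'],o['tool_pos'],o['tool_rot'],o['opening'])
ims=[]
for n in ['scene','side']:
    im=get_image(n); ims.append(im); save(im,n+'0.png',1.5)
    for t in ['ring_mid','ring_seat','cap_mid','cup_mid','tape_mid','clock_mid','rack']:
        for d in mark_of(n,t)[:3]:
            w=W(n,d['at']); print(n,t,round(d['conf'],2),w,px(n,w).round())
print(T()[:3,:3]); print(ctrl.get_obs()['t'])
E
```

```text
0.0 [ 0.2431 -0.5751  0.2007] [ 2.0024  0.4078 -2.0027] 0.08521871978783588
scene ring_mid 0.83 [0.6158 0.1221 0.012 ] [209. 255.]
scene ring_mid 0.79 [0.5654 0.2197 0.0084] [195. 294.]
scene ring_mid 0.58 [ 0.5142 -0.0065  0.005 ] [284. 244.]
scene ring_seat 0.69 [ 0.5725 -0.2061  0.1115] [308. 160.]
scene cap_mid 0.74 [ 0.5682 -0.2025  0.1466] [310. 148.]
scene cup_mid 0.88 [0.691  0.0122 0.0262] [215. 213.]
scene tape_mid 0.76 [ 0.6824 -0.064   0.0144] [238. 205.]
scene clock_mid 0.86 [0.7113 0.2186 0.0074] [141. 264.]
scene rack 0.63 [ 0.5694 -0.2079  0.0023] [306. 198.]
scene rack 0.63 [ 0.5686 -0.2087  0.1306] [310. 153.]
scene rack 0.39 [0.6929 0.015  0.0232] [214. 215.]
side ring_mid 0.8 [0.5638 0.2179 0.0093] [222. 164.]
side ring_mid 0.74 [0.6157 0.1174 0.0091] [247. 183.]
side ring_mid 0.59 [0.4948 0.1114 0.0021] [203. 192.]
side ring_seat 0.89 [ 0.5663 -0.2072  0.1159] [256. 239.]
side cap_mid 0.88 [ 0.5708 -0.2094  0.1467] [258. 229.]
side cup_mid 0.7 [0.6898 0.0148 0.0257] [284. 197.]
side tape_mid 0.9 [ 0.6777 -0.074   0.0156] [289. 224.]
side clock_mid 0.92 [0.7149 0.2228 0.0075] [273. 157.]
side rack 0.88 [ 0.5711 -0.2092  0.0009] [258. 278.]
[[-0.      0.3892 -0.9211]
 [-0.     -0.9211 -0.3892]
 [-1.      0.      0.    ]]
0.8
```

View pics/scene0.png

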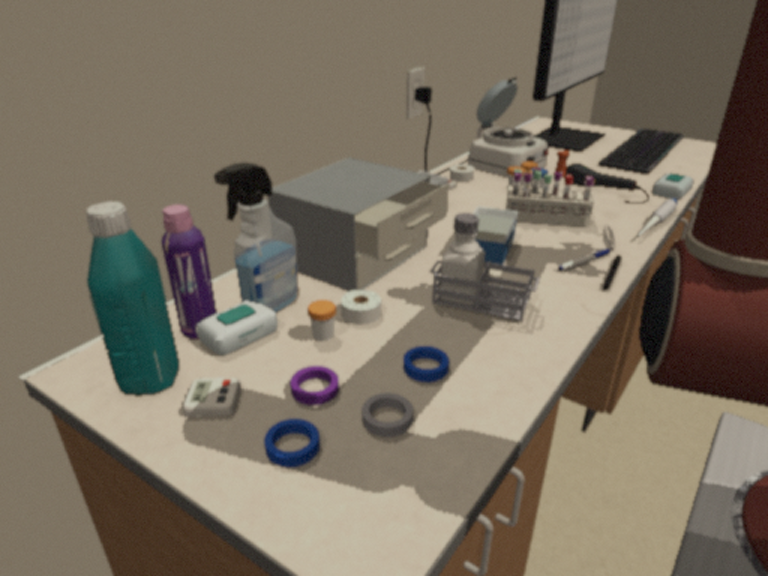

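View pics/side0.png

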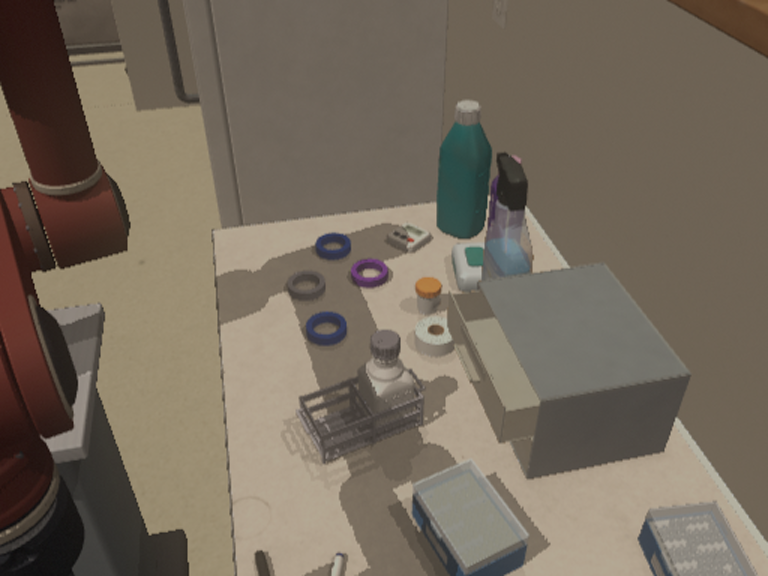

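The steel ring is the grey one at scene pixel (258,276), side (203,190). These could be confused with it:
- blue at scene (195,294)
- blue at scene (284,242)
- purple at scene (209,256)

All four are about the same size. I choose the grey one at about (0.495, 0.111), and I'll check it in a close wrist crop once I'm above it. The bottle is at about (0.57, -0.208), the cap on top at scene (310,148).

arm_command(plan=[[[0,-0.0297,-0.0277,0,0,0,0.085],[0,-0.0297,-0.0277,0,0,0,0.085],[0,-0.0297,-0.0277,0,0,0,0.085],[0,-0.0297,-0.0277,0,0,0,0.085],[0,-0.0297,-0.0277,0,0,0,0.085],[0,-0.0297,-0.0277,0,0,0,0.085],[0,-0.0297,-0.0277,0,0,0,0.085],[0,-0.0297,-0.0277,0,0,0,0.085],[0,-0.0297,-0.0277,0,0,0,0.085],[0,-0.0297,-0.0277,0,0,0,0.085],[0,-0.0297,-0.0277,0,0,0,0.085],[0,-0.0297,-0.0277,0,0,0,0.085],[0,-0.0297,-0.0277,0,0,0,0.085],[0,-0.0297,-0.0277,0,0,0,0.085],[0,-0.0297,-0.0277,0,0,0,0.085],[0,-0.0297,-0.0277,0,0,0,0.085],[0,-0.0297,-0.0277,0,0,0,0.085],[0,-0.0297,-0.0277,0,0,0,0.085]]])

```text
t: 2.3
tool_pos: [0.501, 0.1232, 0.2035]
tool_rot: [2.02, 0.383, -1.995]
contact_force: [1.5, -1.1, 0.6]
opening: 0.0853
```

```bash
cat >> h.py <<'E'
np.set_printoptions(precision=4,suppress=True)
def look(n,t,z=None):
    for d in cut_out(n,t)[:3]:
        m=d['mask'].astype(np.uint8); k=max(cv2.findContours(m,0,2)[0],key=cv2.contourArea)
        e=cv2.fitEllipse(k); print('cut',t,round(d['conf'],2),np.round(e[0],1),np.round(e[1],1), None if z is None else ray(n,*e[0],z))
    for d in mark_of(n,t)[:3]:
        w=W(n,d['at']); print('mark',t,round(d['conf'],2),w,px(n,w).round(1))
def rel(w): M=T(); return np.round((M[:3,:3].T@(np.array(w)-M[:3,3]))*1000,1)
E
python3 - <<'E'
from h import *
im=get_image('wrist'); save(im,'w1.png',1.3)
look('wrist','ring_mid',0.009)
o=ctrl.get_obs(); print(o['q'],o['tool_pos']); print(T()[:3,:3])
print(np.array(calibration('wrist')['hand_eye']))
E
```

```text
cut ring_mid 0.89 [286.1  78. ] [52.6 54.1] [0.6139 0.1272 0.009 ]
cut ring_mid 0.78 [257.4 165.8] [51.3 52.3] [0.4978 0.1169 0.009 ]
cut ring_mid 0.77 [196.2  86.2] [52.3 53.7] [0.5633 0.2256 0.009 ]
mark ring_mid 0.92 [0.6114 0.1266 0.0113] [284.   78.5]
mark ring_mid 0.89 [ 0.5103 -0.0013  0.0117] [340.6 189.8]
mark ring_mid 0.72 [0.4924 0.1127 0.0098] [257.1 169.7]
[ 0.1009 -0.2213  1.8688 -0.0063  1.4828  1.2832] [0.5008 0.1233 0.203 ]
[[ 0.0119  0.3792 -0.9252]
 [-0.0051 -0.9253 -0.3793]
 [-0.9999  0.0092 -0.0091]]
[[ 0.0004 -0.3235  0.9462 -0.1741]
 [ 1.      0.0001 -0.0004 -0.0014]
 [-0.      0.9462  0.3235 -0.0837]
 [ 0.      0.      0.      1.    ]]
```

View pics/w1.png

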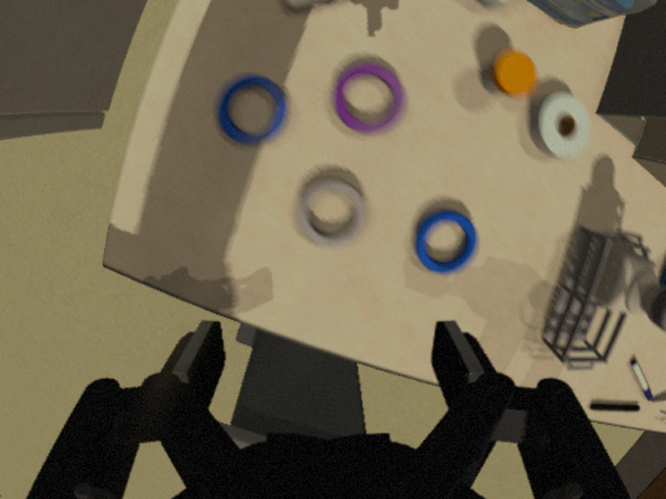

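The steel ring is the grey one at pixel (330,212) of this enlarged view. The purple one is at (369,97) and the two blue ones are at (252,108) and (446,241). The crop confirms my choice. I'll turn the jaws clear of the neighbours while descending.

arm_command(plan=[[[0.015,0,0,-7,0,0,0.085],[0.015,0,0,-7,0,0,0.085],[0.015,0,0,-7,0,0,0.085],[0.015,0,0,-7,0,0,0.085],[0.015,0,0,-7,0,0,0.085],[0.015,0,0,-7,0,0,0.085],[0.015,0,0,-7,0,0,0.085],[0,0,0,0,0,0,0.085]]])

```text
t: 3.12
tool_pos: [0.5028, 0.1152, 0.0968]
tool_rot: [1.436, 1.03, -1.42]
contact_force: [-1.9, 0.2, -0.7]
opening: 0.0852
```

```bash
cat >> h.py <<'E'
def tilt():
    # rotation vector in tool axes (deg) bringing tool x to straight down
    d=T()[:3,:3].T@np.array([0,0,-1.]); return np.round(np.degrees(np.cross([1,0,0],d)),2)
E
python3 - <<'E'
from h import *
im=get_image('wrist'); save(im,'w2.png',1.3)
look('wrist','ring_mid',0.016)
o=ctrl.get_obs(); print(o['q'],o['tool_pos'],o['contact_force']); print(T()[:3,:3],tilt())
E
```

```text
cut ring_mid 0.91 [294.9 282.8] [56.1 62.2] [ 0.5165 -0.0025  0.016 ]
cut ring_mid 0.69 [361.1 143.1] [68.5 71. ] [0.615  0.1244 0.016 ]
cut ring_mid 0.68 [281.8  52.2] [75.1 78.3] [0.567  0.2222 0.016 ]
mark ring_mid 0.62 [ 0.5151 -0.002   0.0159] [292.4 282.7]
[ 0.0877 -0.1353  1.9685 -0.0099  1.2849  0.4018] [0.5057 0.116  0.1011] [-0.0551  0.2966  0.1044]
[[ 0.0242  0.9516 -0.3064]
 [-0.0074 -0.3063 -0.9519]
 [-0.9997  0.0253 -0.0004]] [ 0.   -0.02 -1.45]
```

View pics/w2.png

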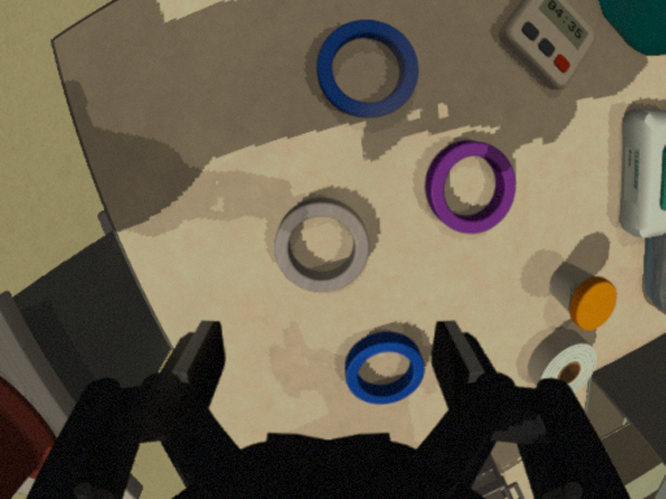

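The grey ring is at pixel (322,245) in this 1.3x view. The network missed it here, so I'll locate it from its outline, and use the blue ring as a cross-check.

```bash
python3 - <<'E'
from h import *
for z in (.009,.014,.018):
    w=ray('wrist',322/1.3,245.5/1.3,z); print(w,rel(w))
    print(' outer L/R/T/B',[ray('wrist',u/1.3,v/1.3,z)[:2] for u,v in((275,245),(369,245),(322,199),(322,292))])
E
```

```text
[0.502  0.1126 0.009 ] [92.  -4.8  4.5]
 outer L/R/T/B [array([0.4696, 0.1237]), array([0.5347, 0.1021]), array([0.5126, 0.1452]), array([0.4904, 0.0771])]
[0.5024 0.1142 0.014 ] [87.  -4.7  2.8]
 outer L/R/T/B [array([0.4707, 0.1251]), array([0.5345, 0.1039]), array([0.5129, 0.1462]), array([0.491 , 0.0794])]
[0.5028 0.1155 0.018 ] [83.  -4.7  1.5]
 outer L/R/T/B [array([0.4715, 0.1262]), array([0.5344, 0.1054]), array([0.5131, 0.147 ]), array([0.4916, 0.0812])]
```

arm_command(plan=[[[0.012,-0.0015,0.002,0,0,-1.4,0.085],[0.016,-0.0016,0.002,0,0,0,0.085],[0.016,0,0,0,0,0,0.085],[0.016,0,0,0,0,0,0.085],[0.016,0,0,0,0,0,0.085],[0.005,0,0,0,0,0,0.085],[0,0,0,0,0,0,0.085],[0,0,0,0,0,0,0.085]]])

```text
t: 3.93
tool_pos: [0.5097, 0.1113, 0.0248]
tool_rot: [1.455, 1.032, -1.433]
contact_force: [1.4, 0.4, 1.1]
opening: 0.0852
```

```bash
python3 - <<'E'
from h import *
im=get_image('wrist'); save(im[180:384,60:450],'w3.png',2)
look('wrist','ring_mid',0.009)
o=ctrl.get_obs(); print(o['q'],o['tool_pos'],o['contact_force'],tilt(), rel([.5015,.113,.009]))
print(px('wrist',[.5015,.113,.018]))
E
```

```text
cut ring_mid 0.89 [386.6 155.9] [90.  95.6] [0.6143 0.124  0.009 ]
cut ring_mid 0.85 [236.2 218.6] [95.1 97.2] [0.4989 0.1142 0.009 ]
cut ring_mid 0.8 [302.7 318.8] [46.  64.9] [0.5201 0.005  0.009 ]
[ 0.0713 -0.022   2.0007  0.0024  1.1484  0.3956] [0.5104 0.1115 0.0257] [-0.4869 -0.7876 -0.6934] [ 0.   -0.44 -0.72] [16.5 -9.1  1.6]
[239.7933 224.377 ]
```

View pics/w3.png

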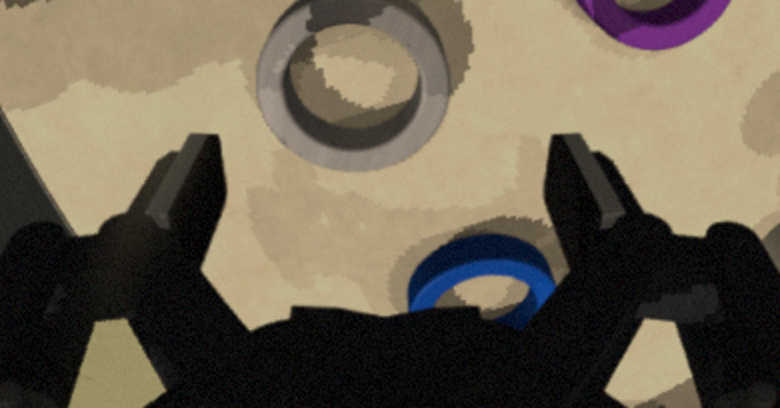

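arm_command(plan=[[[0,-0.008,0.001,0,-0.4,-0.7,0.085],[0,-0.003,0,0,0,0,0.085],[0,0,0,0,0,0,0.085],[0,0,0,0,0,0,0.085]]])

```text
t: 4.42
tool_pos: [0.5004, 0.1147, 0.0285]
tool_rot: [1.447, 1.036, -1.441]
contact_force: [0.6, 0.4, 0.9]
opening: 0.0851
```

```bash
python3 - <<'E'
from h import *
im=get_image('wrist')
look('wrist','ring_mid',0.009)
o=ctrl.get_obs(); print(o['q'],o['tool_pos'],o['contact_force'],tilt(), rel([.5005,.1135,.009]))
E
```

```text
cut ring_mid 0.74 [397.1 155.6] [86.4 93.6] [0.6135 0.1242 0.009 ]
cut ring_mid 0.73 [250.5 216.8] [92.5 93.9] [0.4985 0.1142 0.009 ]
cut ring_mid 0.69 [309.2 317.3] [46.  64.4] [0.5157 0.0047 0.009 ]
mark ring_mid 0.78 [ 0.5129 -0.0024  0.0116] [308.3 325.3]
[ 0.0797 -0.0393  2.0127  0.0005  1.1648  0.4052] [0.5004 0.1146 0.0282] [0.2555 0.872  0.0342] [ 0.   -0.1  -0.17] [19.2  0.3  1. ]
```

arm_command(plan=[[[0.01,-0.001,0,0,0,0,0.085],[0.01,0,0,0,0,0,0.085],[0.006,0,0,0,0,0,0.085],[0.002,0,0,0,0,0,0.085],[0,0,0,0,0,0,0.085]]])

```text
t: 4.98
tool_pos: [0.4988, 0.1148, -0.0037]
tool_rot: [1.447, 1.036, -1.443]
contact_force: [-0.6, 0.7, -0.0]
opening: 0.0846
```

arm_command(plan=[[[0,0,0,0,0,0,0.055],[0,0,0,0,0,0,0.055],[0,0,0,0,0,0,0.055],[0,0,0,0,0,0,0.055],[0,0,0,0,0,0,0.055],[0,0,0,0,0,0,0.055]]], squeeze=40)

```text
t: 5.48
tool_pos: [0.4989, 0.1147, -0.0039]
tool_rot: [1.446, 1.036, -1.444]
contact_force: [0.3, 0.5, -0.4]
opening: 0.0552
```

```bash
python3 - <<'E'
from h import *
im=get_image('wrist'); save(im[180:384,60:450],'w4.png',2)
look('wrist','ring_mid',0.009)
o=ctrl.get_obs(); print(o['opening'],o['tool_pos'],o['contact_force'],tilt())
E
```

```text
cut ring_mid 0.96 [421.1 166.3] [ 95.6 107.3] [0.6131 0.1243 0.009 ]
cut ring_mid 0.75 [350.3 349.4] [17.5 37.2] [ 0.5407 -0.017   0.009 ]
cut ring_mid 0.72 [252.5 236.4] [107.3 109.2] [0.4985 0.1149 0.009 ]
0.05480576248068221 [ 0.4988  0.1147 -0.004 ] [-0.0373  0.4862 -0.4315] [ 0.   -0.05 -0.07]
```

View pics/w4.png

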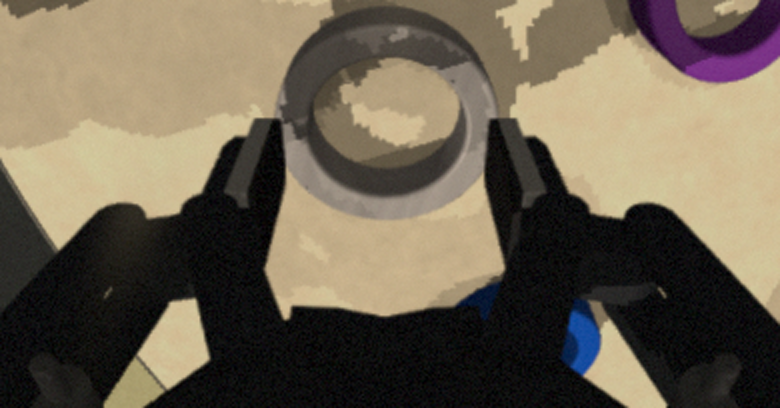

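```bash
python3 - <<'E'
from h import *
M=T()
for x in (0,-.005,-.01,-.015,-.02,-.025):
    print(x,[px('wrist',M[:3,:3]@np.array([x,s*.0275,z])+M[:3,3]).round(1) for s in(-1,1) for z in(-.011,.011)])
w=[.4987,.1148]
print('ring top',[px('wrist',[w[0],w[1],z]).round(1) for z in(0,.018)])
E
```

```text
0 [array([210.2, 211.6]), array([212. , 241.8]), array([296.2, 211.6]), array([294.2, 241.8])]
-0.005 [array([209.2, 214.7]), array([211.1, 245.4]), array([297.2, 214.7]), array([295.2, 245.4])]
-0.01 [array([208.1, 218. ]), array([210.2, 249.2]), array([298.4, 217.9]), array([296.2, 249.2])]
-0.015 [array([206.9, 221.4]), array([209.2, 253.2]), array([299.6, 221.4]), array([297.2, 253.2])]
-0.02 [array([205.7, 225. ]), array([208.1, 257.4]), array([300.8, 225. ]), array([298.3, 257.4])]
-0.025 [array([204.5, 228.8]), array([207. , 261.8]), array([302.2, 228.8]), array([299.5, 261.7])]
ring top [array([253. , 229.9]), array([253.1, 243.6])]
```

The fingers ran on to 55 mm without stopping. In the picture the pads overlap the ring's rim at rows 118-200, so they closed above it. The tips stand farther back than the TCP suggests. I'll reopen and feel downwards.

arm_command(plan=[[[0,0,0,0,0,0,0.085],[0,0,0,0,0,0,0.085],[0,0,0,0,0,0,0.085],[0,0,0,0,0,0,0.085],[0,0,0,0,0,0,0.085],[0.003,0,0,0,0,0,0.085],[0.002,0,0,0,0,0,0.085],[0.001,0,0,0,0,0,0.085],[0,0,0,0,0,0,0.085]]])

```text
t: 6.38
tool_pos: [0.4989, 0.1147, -0.0104]
tool_rot: [1.447, 1.036, -1.443]
contact_force: [-0.0, -0.0, -0.1]
opening: 0.0848
```

```bash
python3 - <<'E'
from h import *
im=get_image('side'); u,v=px('side',[.4987,.1148,.01]).astype(int); print(u,v, px('side',T()[:3,3]))
save(im[v-75:v+45,u-80:u+80],'s5.png',5)
o=ctrl.get_obs(); print(o['opening'],o['tool_pos'],o['contact_force'],tilt())
E
```

```text
203 189 [204.4067 195.0447]
0.08490097778516975 [ 0.4989  0.1147 -0.0104] [-1.0386 -0.1822  0.3399] [ 0.   -0.06 -0.08]
```

View pics/s5.png

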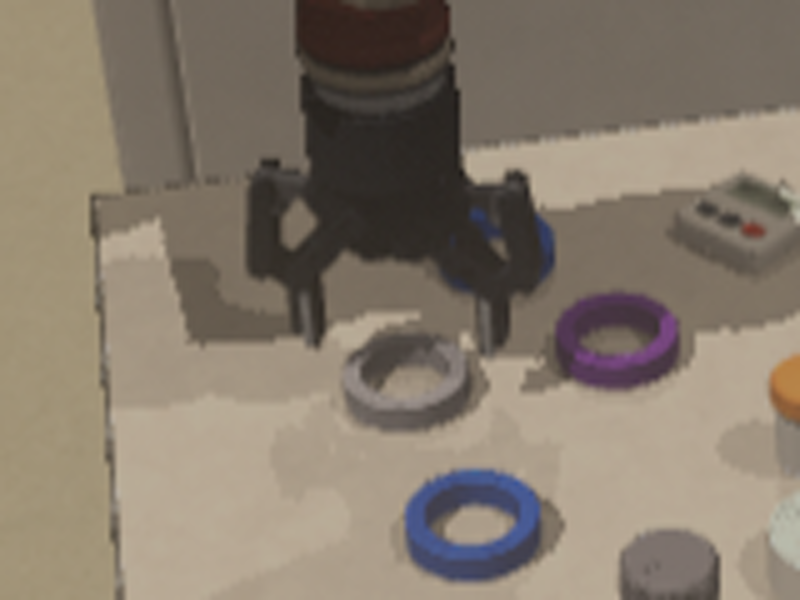

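The side view shows the open tips at (312,345) and (490,350), about 57 crop pixels above where the reported TCP projects (407,405). That puts the tips roughly 35 mm behind the TCP, or about z 0.025. The wrist picture says the same. I'll trust the pictures and touch, and go lower carefully.

arm_command(plan=[[[0.003,0,0,0,0,0,0.085],[0.003,0,0,0,0,0,0.085],[0.003,0,0,0,0,0,0.085],[0.001,0,0,0,0,0,0.085],[0,0,0,0,0,0,0.085]]])

```text
t: 6.85
tool_pos: [0.4988, 0.1147, -0.0216]
tool_rot: [1.446, 1.037, -1.444]
contact_force: [-0.6, 0.2, 0.9]
opening: 0.0848
```

```bash
python3 - <<'E'
from h import *
im=get_image('wrist'); save(im[180:384,60:450],'w6.png',2)
look('wrist','ring_mid',0.009)
o=ctrl.get_obs(); print(o['opening'],o['tool_pos'],o['contact_force'],tilt())
E
```

```text
cut ring_mid 0.92 [313.8  33.4] [ 94.5 128.9] [0.563  0.2143 0.009 ]
cut ring_mid 0.83 [435.6 173.7] [101.3 117.2] [0.613  0.1245 0.009 ]
cut ring_mid 0.64 [252.9 250.9] [113.9 120.9] [0.4987 0.1148 0.009 ]
0.08501478606145307 [ 0.4991  0.1147 -0.0212] [-0.3138  1.232   0.1491] [ 0.   -0.07 -0.11]
```

View pics/w6.png

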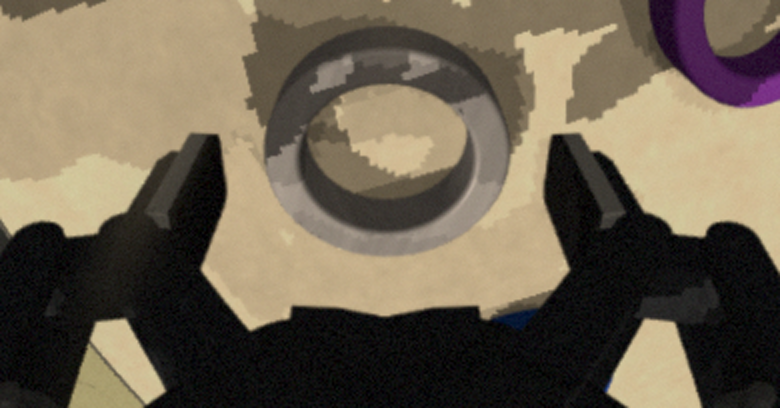

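arm_command(plan=[[[0.003,0,0,0,0,0,0.085],[0.003,0,0,0,0,0,0.085],[0.003,0,0,0,0,0,0.085],[0.002,0,0,0,0,0,0.085],[0.001,0,0,0,0,0,0.085],[0,0,0,0,0,0,0.085]]])

```text
t: 7.5
tool_pos: [0.4996, 0.1148, -0.034]
tool_rot: [1.447, 1.036, -1.442]
contact_force: [-0.0, 0.1, -1.3]
opening: 0.0849
```

arm_command(plan=[[[0,0,0,0,0,0,0.05],[0,0,0,0,0,0,0.05],[0,0,0,0,0,0,0.05],[0,0,0,0,0,0,0.05],[0,0,0,0,0,0,0.05]]], squeeze=40)

```text
t: 7.92
tool_pos: [0.4998, 0.1148, -0.0334]
tool_rot: [1.447, 1.036, -1.442]
contact_force: [0.2, -0.1, -1.0]
opening: 0.0657
```

Gripped at 65.7 mm. Lifting.

arm_command(plan=[[[-0.008,0,0,0,0,0,0.05],[-0.015,0,0,0,0,0,0.05],[-0.022,0,0,0,0,0,0.05],[-0.028,0,0,0,0,0,0.05],[-0.03,0,0,0,0,0,0.05],[-0.03,0,0,0,0,0,0.05],[-0.028,0,0,0,0,0,0.05],[-0.018,0,0,0,0,0,0.05],[-0.008,0,0,0,0,0,0.05],[0,0,0,0,0,0,0.05]]], squeeze=60)

```text
t: 8.75
tool_pos: [0.4932, 0.1143, 0.1594]
tool_rot: [1.439, 1.043, -1.453]
contact_force: [-0.0, -0.4, -2.7]
opening: 0.0648
```

arm_command(plan=[[[0,0.006,0.01,0,0,0,0.05],[0,0.0125,0.0225,0,0,0,0.05],[0,0.0138,0.0238,0,0,0,0.05],[0,0.0138,0.0238,0,0,0,0.05],[0,0.0138,0.0238,0,0,0,0.05],[0,0.0138,0.0238,0,0,0,0.05],[0,0.0138,0.0238,0,0,0,0.05],[0,0.0138,0.0238,0,0,0,0.05],[0,0.0138,0.0238,0,0,0,0.05],[0,0.011,0.018,0,0,0,0.05],[0,0.006,0.01,0,0,0,0.05],[0,0,0,0,0,0,0.05]]])

```text
t: 9.75
tool_pos: [0.5337, -0.1585, 0.1322]
tool_rot: [1.421, 1.073, -1.481]
contact_force: [0.5, -0.1, -2.9]
opening: 0.0647
```

```bash
python3 - <<'E'
from h import *
im=get_image('wrist'); save(im,'w7.png',1.5)
look('wrist','cap_mid',0.157); look('wrist','ring_mid'); look('wrist','ring_seat'); 
o=ctrl.get_obs(); print(o['q'],o['opening'],o['tool_pos'],o['contact_force'],tilt())
print(T()[:3,:3])
for n in('side','scene'):
    im=get_image(n); 
    for t in ('cap_mid','ring_mid','ring_seat'): print(n); look(n,t)
E
```

```text
cut cap_mid 0.8 [311.6 301.2] [17.4 23.8] [ 0.5572 -0.2076  0.157 ]
mark cap_mid 0.67 [ 0.5664 -0.2028  0.1443] [320.4 280.9]
cut ring_mid 0.77 [191.2  39.9] [63.9 67.1] None
cut ring_mid 0.59 [252.2 261.8] [121.5 129.8] None
cut ring_seat 0.87 [316.7 205.9] [ 69.3 112.1] None
mark ring_seat 0.33 [ 0.6833 -0.0679  0.0146] [372.1  53.5]
[-0.4097 -0.0262  1.8076 -0.0116  1.402  -0.0886] 0.06468127156866771 [ 0.5348 -0.1552  0.1346] [ 0.1947  0.5492 -2.2381] [-0.    0.43  2.44]
[[-0.0428  0.9487 -0.3134]
 [ 0.0062 -0.3134 -0.9496]
 [-0.9991 -0.0426  0.0076]]
side
cut cap_mid 0.68 [271.6 157.8] [15.3 26.4] None
cut cap_mid 0.53 [256.2 229.4] [20.  20.4] None
cut cap_mid 0.16 [234.5 203.2] [27.  32.4] None
mark cap_mid 0.77 [ 0.5693 -0.2056  0.1427] [256.8 228.9]
side
cut ring_mid 0.92 [216.3 220. ] [19.8 24.7] None
cut ring_mid 0.8 [234.7 203.5] [26.6 35.3] None
cut ring_mid 0.69 [240.8 187.7] [ 6.9 18.1] None
mark ring_mid 0.96 [ 0.5322 -0.1559  0.1756] [233.1 203.2]
mark ring_mid 0.61 [ 0.5147 -0.007   0.0084] [217.2 218.7]
mark ring_mid 0.41 [0.6108 0.1171 0.0064] [245.4 183.6]
side
cut ring_seat 0.94 [242.6 267.6] [61.4 93.2] None
mark ring_seat 0.66 [ 0.5646 -0.2074  0.1172] [254.7 239.2]
scene
mark cap_mid 0.49 [ 0.5665 -0.2059  0.1475] [311.2 147.1]
scene
cut ring_mid 0.72 [311.7 146. ] [16.7 27.2] None
cut ring_mid 0.68 [283.7 242.9] [24.  32.5] None
cut ring_mid 0.67 [210.1 256.7] [25.9 33.3] None
mark ring_mid 0.93 [ 0.5142 -0.0062  0.004 ] [283.9 244. ]
mark ring_mid 0.87 [ 0.5389 -0.1564  0.1779] [312.7 144.5]
mark ring_mid 0.66 [0.617  0.1223 0.0119] [208.5 254.4]
scene
cut ring_seat 0.77 [320.5 186.2] [51.  69.5] None
mark ring_seat 0.94 [ 0.5707 -0.2104  0.1132] [309.5 159.1]
```

View pics/w7.png

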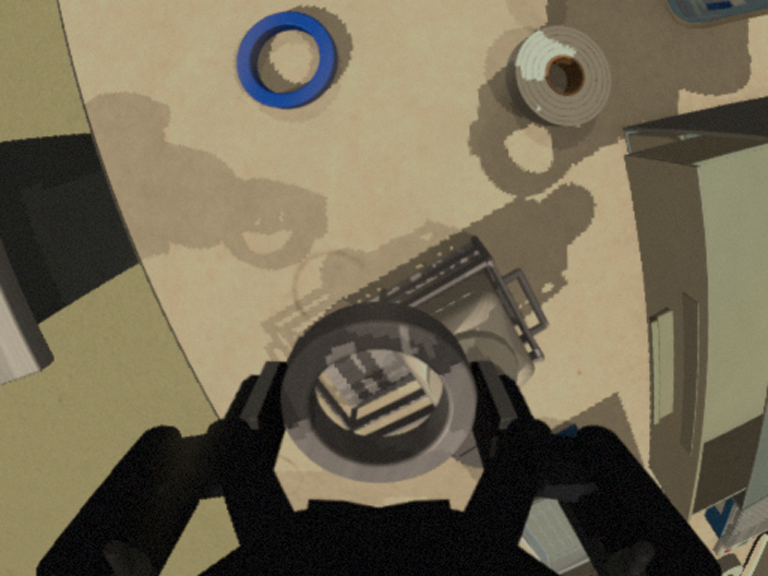

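The ring is held level between the pads at pixels (285-475, 305-480). The bottle lies to the right of it. Ring height from the side and scene marks is 0.177, which matches TCP + 42.5 mm. I'll raise, level out and move over the bottle axis, about (0.569, -0.207).

arm_command(plan=[[[-0.012,0,0,0,0.2,1.2,0.05],[-0.012,0,0,0,0.2,1.2,0.05],[-0.002,0.012,0.01,0,0,0,0.05],[-0.001,0.016,0.012,0,0,0,0.05],[-0.001,0.013,0.01,0,0,0,0.05],[0,0.008,0.006,0,0,0,0.05],[0,0,0,0,0,0,0.05],[0,0,0,0,0,0,0.05]]])

```text
t: 11.47
tool_pos: [0.5712, -0.2095, 0.1664]
tool_rot: [1.442, 1.037, -1.438]
contact_force: [0.3, -0.2, -2.5]
opening: 0.0644
```

```bash
python3 - <<'E'
from h import *
o=ctrl.get_obs(); print(o['q'],o['opening'],o['tool_pos'],o['contact_force'],tilt())
M=T(); print('ring held at',M[:3,:3]@[-.0425,0,0]+M[:3,3])
for n in('side','scene'):
    im=get_image(n); 
    for t in ('cap_mid','ring_mid','ring_seat'): print(n); look(n,t)
    save(im[100:280,180:360],n+'8.png',4)
E
```

```text
[-0.4742  0.0345  1.6915  0.0007  1.4112 -0.1544] 0.06442115280090718 [ 0.5712 -0.2095  0.1664] [ 0.3017 -0.1804 -2.5019] [ 0.   -0.   -0.25]
ring held at [ 0.571  -0.2095  0.2089]
side
cut cap_mid 0.75 [255.6 230.3] [18.2 21.9] None
mark cap_mid 0.77 [ 0.5677 -0.2109  0.1449] [256.5 230. ]
mark cap_mid 0.62 [ 0.5718 -0.2057  0.1352] [258.  231.5]
mark cap_mid 0.41 [0.7108 0.2189 0.0066] [272.2 157.8]
side
cut ring_mid 0.81 [257.6 205.7] [29.1 37.3] None
cut ring_mid 0.63 [250.4 187.1] [ 6.  15.8] None
cut ring_mid 0.61 [216.8 219.1] [21.7 26.9] None
mark ring_mid 0.9 [ 0.5134 -0.0054  0.0095] [216.5 218. ]
mark ring_mid 0.55 [ 0.5684 -0.2091  0.2049] [256.5 206. ]
mark ring_mid 0.52 [0.5674 0.2185 0.0088] [223.  163.8]
side
cut ring_seat 0.83 [243.8 267. ] [61.9 97.8] None
mark ring_seat 0.59 [ 0.5663 -0.2081  0.1158] [255.6 239.8]
scene
cut cap_mid 0.66 [310.4 149.1] [13.9 17.4] None
mark cap_mid 0.68 [ 0.5689 -0.2059  0.1445] [310.3 148. ]
scene
cut ring_mid 0.89 [194.8 294.9] [31.5 37.1] None
cut ring_mid 0.88 [209.5 256.8] [26.3 33.9] None
cut ring_mid 0.68 [309.6 122.3] [17.4 21.9] None
mark ring_mid 0.97 [ 0.5148 -0.0031  0.0054] [282.9 244.1]
mark ring_mid 0.66 [0.6159 0.1219 0.0114] [209.  254.7]
mark ring_mid 0.64 [0.5627 0.219  0.0064] [196.  295.3]
scene
cut ring_seat 0.97 [321.  182.9] [63.3 72.4] None
```

```bash
cat >> h.py <<'E'
def tri(a,b):
    from scipy.optimize import least_squares
    f=lambda p: np.r_[px('side',p)-a,px('scene',p)-b]
    r=least_squares(f,[.57,-.21,.15]); return r.x,r.fun
E
python3 - <<'E'
from h import *
S={}
for n in('side','scene'):
    for k in range(2):
        get_image(n)
        for t,g in(('cap_mid',[.569,-.207,.144]),('ring_mid',[.571,-.2095,.2089])):
            for d in cut_out(n,t):
                v,u=np.nonzero(d['mask']); c=np.array([(u.min()+u.max())/2,(v.min()+v.max())/2]); cc=np.array([u.mean(),v.mean()])
                if np.linalg.norm(cc-px(n,g))<9: S.setdefault((n,t),[]).append(cc); print(n,t,round(d['conf'],2),len(u),c,cc.round(1),u.min(),u.max(),v.min(),v.max(),px(n,g).round(1)); break
for t in('cap_mid','ring_mid'): print(t,*tri(np.mean(S['side',t],0),np.mean(S['scene',t],0)))
E
```

```text
side cap_mid 0.83 366 [256. 230.] [256.1 230.2] 246 266 220 240 [256.7 228.9]
side ring_mid 0.72 674 [257.5 206. ] [257.3 205.6] 241 274 192 220 [257.9 204.3]
side cap_mid 0.63 371 [257. 230.] [256.9 230.1] 247 267 220 240 [256.7 228.9]
side ring_mid 0.81 714 [257.5 206. ] [257.5 205.9] 241 274 192 220 [257.9 204.3]
scene cap_mid 0.62 212 [311. 149.] [311.2 149.1] 303 319 142 156 [310.4 148.1]
scene ring_mid 0.63 334 [309.5 123.5] [310.2 123. ] 299 320 115 132 [312.2 121.8]
scene cap_mid 0.67 207 [311. 149.] [310.8 148.9] 303 319 142 156 [310.4 148.1]
scene ring_mid 0.88 303 [309. 123.] [309.4 122.4] 299 319 115 131 [312.2 121.8]
cap_mid [ 0.5681 -0.208   0.1416] [-0.0955  0.0719 -0.1234 -0.079 ]
ring_mid [ 0.5725 -0.207   0.205 ] [ 0.954  -0.7957  1.2561  0.8767]
```

arm_command(plan=[[[0.004,-0.0025,-0.001,0,0,-0.2,0.05],[0.008,0,0,0,0,0,0.05],[0.009,0,0,0,0,0,0.05],[0.008,0,0,0,0,0,0.05],[0.005,0,0,0,0,0,0.05],[0.002,0,0,0,0,0,0.05],[0,0,0,0,0,0,0.05]]])

```text
t: 13.35
tool_pos: [0.568, -0.207, 0.1246]
tool_rot: [1.44, 1.043, -1.442]
contact_force: [-0.9, -0.4, -2.5]
opening: 0.0647
```

```bash
cat >> h.py <<'E'
def st(off=-.0425,tgt=(.5685,-.2075,.1135)):
    o=ctrl.get_obs(); M=T(); h=M[:3,:3]@[off,0,0]+M[:3,3]
    print('t',round(o['t'],2),'q6',o['q'][5],'op',o['opening'],'held',h,'F',o['contact_force'],'M',o['wrist_torque'],'tilt',tilt(),'rel',np.round(M[:3,:3].T@(np.array(tgt)-h)*1000,1))
E
python3 - <<'E'
from h import *
st()
im=get_image('wrist'); save(im[200:330,150:350],'w9.png',4)
look('wrist','cap_mid',.155); look('wrist','ring_mid')
M=T(); print(px('wrist',[.5685,-.2075,.155]),px('wrist',M[:3,:3]@[-.0425,0,0]+M[:3,3]))
E
```

```text
t 13.35 q6 -0.15302623810597493 op 0.06469179675783665 held [ 0.5681 -0.2071  0.1671] F [-0.8801 -0.3657 -2.4517] M [0.0163 0.0257 0.0338] tilt [ 0.   -0.01  0.11] rel [53.6  0.7  0.3]
cut cap_mid 0.66 [252.8 253.7] [42.  68.2] [ 0.5673 -0.2093  0.155 ]
mark cap_mid 0.82 [ 0.5661 -0.2052  0.1428] [247.9 237.5]
cut ring_mid 0.7 [136.7  19.1] [44.5 60.7] None
cut ring_mid 0.67 [252.4 261.7] [121.9 130.2] None
mark ring_mid 0.8 [ 0.5134 -0.0048  0.0144] [135.2  10.9]
[252.3966 249.2263] [253.403  262.6718]
```

View pics/w9.png

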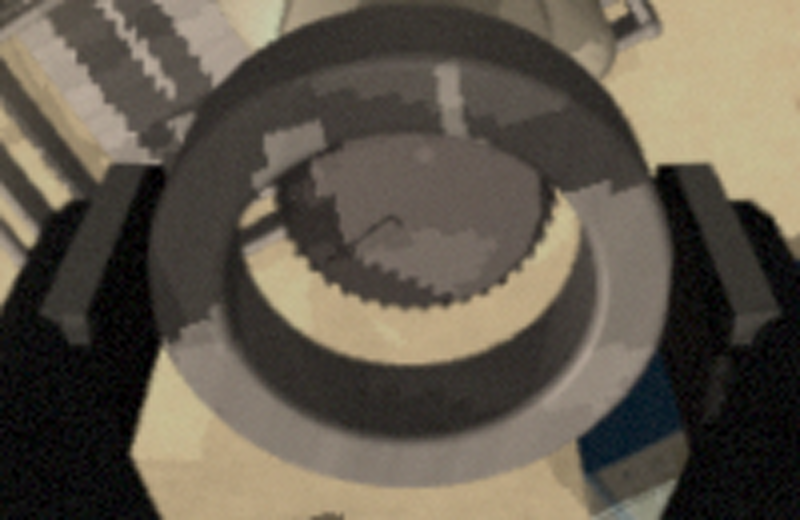

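The cap shows through the bore. It spans columns 278-553 with its near edge at row 307. The bore's lower rim spans 240-582 with its near edge at row 365. Next I'll work out the gaps.

```bash
python3 - <<'E'
from h import *
f=lambda u,v,z: rel(ray('wrist',u/4+150,v/4+200,z))
print('bore near',f(410,365,.158),'outer top near',f(410,487,.176),'far outer top',f(410,60,.176))
for z in(.1535,.155,.157): print('cap near',f(415,307,z),'L',f(278,215,z),'R',f(553,215,z))
print('bore L/R',f(240,230,.158),f(582,230,.158))
E
```

```text
bore near [-31.2  -0.4  28. ] outer top near [-49.2  -0.5  36.5] far outer top [-49.3  -0.5 -30.2]
cap near [-26.7   0.3  20.3] L [-26.8 -19.5   4.2] R [-26.7  20.2   4.2]
cap near [-28.2   0.3  19.3] L [-28.3 -19.3   3.3] R [-28.2  20.    3.3]
cap near [-30.2   0.3  17.8] L [-30.3 -19.    2. ] R [-30.2  19.7   2.1]
bore L/R [-31.3 -24.4   4. ] [-31.2  23.8   4.1]
```

```bash
python3 - <<'E'
from h import *
from scipy.optimize import least_squares
M=T(); a=np.linspace(0,2*np.pi,361)
def circ(y,z,x,r):
    P=np.c_[np.full_like(a,x),y+r*np.cos(a),z+r*np.sin(a)]@M[:3,:3].T+M[:3,3]
    return np.array([(px('wrist',p)-[150,200])*4 for p in P])
def ring(p):
    t=circ(p[0],p[1],p[2]-.009,.033); b=circ(p[0],p[1],p[2]+.009,.033); i=circ(p[0],p[1],p[2]+.009,.023); j=circ(p[0],p[1],p[2]-.009,.023)
    return np.r_[t[:,0].min()-148,t[:,0].max()-672,t[:,1].max()-487,t[:,1].min()-60,b[:,1].min()-5,i[:,1].max()-365,j[:,1].max()-438,j[:,1].min()-132]
r=least_squares(ring,[0,0,-.042],x_scale=.001,diff_step=1e-2,loss='soft_l1',f_scale=4); print('ring y,z,x mm',r.x*1000,r.fun.round(1), ring(r.x).round(1))
def cap(p,x):
    t=circ(p[0],p[1],x,.02); return np.r_[t[:,0].min()-278,t[:,0].max()-553,t[:,1].max()-307]
for z in(.1535,.155,.157):
    x=-(z-M[2,3]); q=least_squares(cap,[0.0005,0.0005],args=(x,),x_scale=.001,diff_step=1e-2); print(z,q.x*1000,q.fun.round(1))
E
```

```text
Traceback (most recent call last):
  File "h.py", line 11, in px
    M=np.linalg.inv(c2w(n)); q=M[:3,:3]@np.array(p)+M[:3,3]; c=calibration(n)
                    ~~~^^^
  File "h.py", line 7, in c2w
    c=calibration(n); return T()@np.array(c['hand_eye']) if n=='wrist' else np.array(c['cam_to_world'])
                             ~^^
  File "h.py", line 5, in T
    o=ctrl.get_obs(); M=np.eye(4); M[:3,:3]=R.from_rotvec(o['tool_rot']).as_matrix(); M[:3,3]=o['tool_pos']; return M
ValueError: time passes only in moves, steps and waits
```

```bash
cat > fit.py <<'E'
import numpy as np
from scipy.optimize import least_squares
from h import calibration
C=calibration('wrist'); H=np.linalg.inv(np.array(C['hand_eye'])); a=np.linspace(0,2*np.pi,361)
def tpx(P):
    q=P@H[:3,:3].T+H[:3,3]; r=np.hypot(q[:,0],q[:,1]); th=np.arctan2(r,q[:,2])
    return np.c_[C['cx']+C['fx']*th*q[:,0]/r, C['cy']+C['fy']*th*q[:,1]/r]
def circ(y,z,x,r): return tpx(np.c_[np.full_like(a,x),y+r*np.cos(a),z+r*np.sin(a)])
E
python3 - <<'E'
from fit import *
K=lambda *p:(circ(*p)-[150,200])*4
def ring(p):
    y,z,x=p/1000; t=K(y,z,x-.009,.033); b=K(y,z,x+.009,.033); i=K(y,z,x+.009,.023); j=K(y,z,x-.009,.023)
    return np.r_[t[:,0].min()-148,t[:,0].max()-672,t[:,1].max()-487,t[:,1].min()-60,b[:,1].min()-5,i[:,1].max()-365,j[:,1].max()-438,j[:,1].min()-132]
r=least_squares(ring,[0,0,-42.],loss='soft_l1',f_scale=4); print('ring y,z,x mm',r.x,ring(r.x).round(1))
def cap(p,x):
    t=K(p[0]/1000,p[1]/1000,x,.02); return np.r_[t[:,0].min()-278,t[:,0].max()-553,t[:,1].max()-307]
for z in(.1535,.155,.157):
    q=least_squares(cap,[0.5,.5],args=(.1246-z,)); print(z,q.x,q.fun.round(1))
E
```

```text
ring y,z,x mm [ -0.4718   1.877  -42.3471] [-0.1  0.1  2.1 -0.  -1.9 -7.7 -0.7  6.9]
0.1535 [ 0.3241 -1.0958] [-4.8  4.9  0.7]
0.155 [ 0.3141 -2.1255] [-6.4  6.4  0.9]
0.157 [ 0.3009 -3.4972] [-8.5  8.5  1.2]
```

arm_command(plan=[[[0,0.0008,-0.0032,0,0,0,0.05],[0,0,0,0,0,0,0.05]]])

```text
t: 13.77
tool_pos: [0.5716, -0.205, 0.1279]
tool_rot: [1.441, 1.038, -1.439]
contact_force: [0.6, 0.9, -2.5]
opening: 0.0645
```

```bash
cat > gap.py <<'E'
from h import *
st()
im=get_image('wrist'); g=cv2.resize(im[200:330,150:350],None,fx=4,fy=4,interpolation=cv2.INTER_CUBIC)
s=(g[:,:,0].astype(int)-g[:,:,2])  # yellowish table
for u in(380,410,440): print(u,[(v,int(s[v,u]),int(g[v,u,1])) for v in range(250,400,10)])
for v in(230,250): print(v,[(u,int(s[v,u])) for u in list(range(225,300,8))+list(range(530,610,8))])
E
python3 gap.py
```

```text
t 13.77 q6 -0.14704374042455648 op 0.06453228103566834 held [ 0.5714 -0.2049  0.1704] F [ 0.5822  0.9477 -2.4974] M [ 0.0232  0.0108 -0.0885] tilt [ 0.    0.03 -0.18] rel [56.9 -2.1  3.4]
380 [(250, 12, 61), (260, 11, 62), (270, 12, 65), (280, 11, 60), (290, 13, 61), (300, 11, 61), (310, 38, 116), (320, 56, 174), (330, 52, 175), (340, 56, 167), (350, 54, 164), (360, 45, 140), (370, 10, 48), (380, 8, 45), (390, 7, 49)]
410 [(250, 19, 107), (260, 15, 88), (270, 10, 64), (280, 13, 60), (290, 9, 62), (300, 9, 34), (310, 25, 81), (320, 55, 167), (330, 56, 172), (340, 57, 172), (350, 59, 169), (360, 57, 171), (370, 10, 46), (380, 9, 48), (390, 7, 50)]
440 [(250, 17, 106), (260, 21, 106), (270, 15, 79), (280, 10, 46), (290, 11, 48), (300, 12, 45), (310, 54, 161), (320, 57, 170), (330, 55, 169), (340, 57, 168), (350, 56, 162), (360, 45, 136), (370, 7, 51), (380, 8, 48), (390, 7, 41)]
230 [(225, 8), (233, 12), (241, 9), (249, 7), (257, 5), (265, 10), (273, 11), (281, 9), (289, 14), (297, 15), (530, 36), (538, 52), (546, 49), (554, 50), (562, 55), (570, 56), (578, 46), (586, 18), (594, 24), (602, 20)]
250 [(225, 8), (233, 5), (241, 17), (249, 26), (257, 44), (265, 57), (273, 49), (281, 34), (289, 14), (297, 13), (530, 49), (538, 51), (546, 52), (554, 54), (562, 56), (570, 57), (578, 29), (586, 11), (594, 20), (602, 22)]
```

```bash
python3 - <<'E'
from h import *
st()
f=lambda u,v,z: rel(ray('wrist',u/4+150,v/4+200,z))
z=ctrl.get_obs()['tool_pos'][2]
print('bore near',f(410,367,z+.0334),'bore R',f(579,250,z+.0334),'bore L',f(246,250,z+.0334))
for h in(.1535,.155): print('cap near',f(415,308,h),'L',f(284,250,h),'R',f(528,235,h))
E
```

```text
t 13.82 q6 -0.1472506626263297 op 0.0643825287492178 held [ 0.5714 -0.2051  0.1705] F [-0.4217 -0.1511 -2.0053] M [0.0276 0.0099 0.0105] tilt [ 0.    0.05 -0.19] rel [57.  -2.2  3.1]
bore near [-33.4  -0.4  26.7] bore R [-33.3  23.3   6.1] bore L [-33.5 -23.4   6. ]
cap near [-25.5   0.3  21.4] L [-25.5 -19.   11. ] R [-25.4  16.9   8.4]
cap near [-27.    0.3  20.3] L [-27.  -18.9  10. ] R [-26.9  16.7   7.4]
```

arm_command(plan=[[[0.001,-0.0018,0,0,0,0,0.05],[0.001,0,0,0,0,0,0.05],[0,0,0,0,0,0,0.05],[0,0,0,0,0,0,0.05],[0,0,0,0,0,0,0.05]]])

```text
t: 14.23
tool_pos: [0.5699, -0.2046, 0.1265]
tool_rot: [1.441, 1.036, -1.438]
contact_force: [0.5, -0.5, -1.6]
opening: 0.0646
```

```bash
python3 - <<'E'
from h import *
st()
im=get_image('wrist'); save(im[220:310,170:340],'w10.png',4.7)
st()
E
```

```text
t 14.23 q6 -0.14770680704231778 op 0.06455835151664312 held [ 0.5698 -0.2045  0.169 ] F [ 0.5347 -0.522  -1.6142] M [ 0.0275 -0.0222  0.0112] tilt [ 0.    0.07 -0.25] rel [55.5 -0.5  3.2]
t 14.28 q6 -0.14772144031788947 op 0.06455868505161617 held [ 0.5698 -0.2045  0.169 ] F [ 0.2017 -0.228  -2.5232] M [ 0.0305  0.0145 -0.0191] tilt [ 0.    0.07 -0.26] rel [55.5 -0.6  3.2]
```

View pics/w10.png

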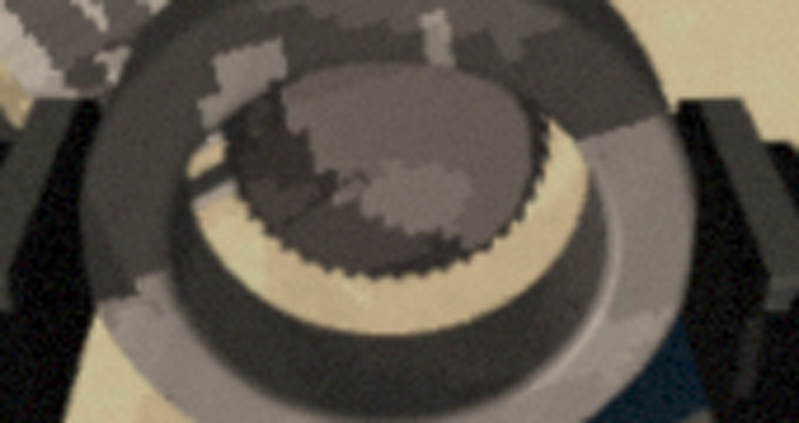

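The cap sits laterally centred in the bore: the left gap is 38 px and the right 40 px. The near gap runs over rows 278-333, and I'll check that against projection.

```bash
python3 - <<'E'
from fit import *
K=lambda *p:(circ(*p)-[170,220])*4.7
for z0 in(-3,-2,-1,0,1,2,3,4):
    i=K(0,z0/1e3,-.0334,.023); c=K(0,z0/1e3,-.0285,.02); t=K(0,z0/1e3,-.0514,.033)
    print(z0,'bore near row',i[:,1].max().round(1),'w',i[:,0].min().round(),i[:,0].max().round(),'cap near',c[:,1].max().round(1),c[:,0].min().round(),c[:,0].max().round(),'top outer',t[:,0].min().round(),t[:,0].max().round())
E
```

```text
-3 bore near row 295.4 w 194.0 589.0 cap near 253.5 224.0 559.0 top outer 79.0 705.0
-2 bore near row 301.8 w 194.0 589.0 cap near 259.9 224.0 559.0 top outer 80.0 704.0
-1 bore near row 308.1 w 195.0 588.0 cap near 266.3 225.0 558.0 top outer 81.0 703.0
0 bore near row 314.4 w 195.0 588.0 cap near 272.6 225.0 558.0 top outer 82.0 702.0
1 bore near row 320.6 w 196.0 587.0 cap near 278.9 225.0 557.0 top outer 83.0 701.0
2 bore near row 326.8 w 196.0 587.0 cap near 285.2 226.0 557.0 top outer 84.0 700.0
3 bore near row 333.0 w 197.0 586.0 cap near 291.4 226.0 557.0 top outer 85.0 699.0
4 bore near row 339.1 w 197.0 586.0 cap near 297.6 227.0 556.0 top outer 86.0 698.0
```

arm_command(plan=[[[0,0,-0.0015,0,0,-0.2,0.05],[0.002,0,0,0,0,0,0.05],[0.002,0,0,0,0,0,0.05],[0.002,0,0,0,0,0,0.05],[0.001,0,0,0,0,0,0.05],[0,0,0,0,0,0,0.05],[0,0,0,0,0,0,0.05]]])

```text
t: 14.87
tool_pos: [0.5703, -0.203, 0.1183]
tool_rot: [1.439, 1.04, -1.441]
contact_force: [-0.2, -0.1, -2.0]
opening: 0.0645
```

```bash
python3 - <<'E'
from h import *
st()
E
```

```text
t 14.87 q6 -0.14453098902158662 op 0.06450138882318342 held [ 0.5703 -0.2029  0.1608] F [-0.1579 -0.1425 -1.9762] M [-0.0358  0.0285  0.0335] tilt [-0.    0.07  0.01] rel [47.3 -0.3  4.8]
```

Ring underside is at about 0.152, already past the cap top, with no contact. Continuing down.

arm_command(plan=[[[0.003,0,0,0,0,0,0.05],[0.003,0,0,0,0,0,0.05],[0.003,0,0,0,0,0,0.05],[0.003,0,0,0,0,0,0.05],[0,0,0,0,0,0,0.05],[0,0,0,0,0,0,0.05]]])

```text
t: 15.37
tool_pos: [0.5701, -0.203, 0.1047]
tool_rot: [1.439, 1.04, -1.442]
contact_force: [-0.7, 0.7, -2.1]
opening: 0.0649
```

```bash
python3 - <<'E'
from h import *
st()
E
```

```text
t 15.37 q6 -0.14452656769477495 op 0.0648874154652277 held [ 0.5702 -0.203   0.1472] F [-0.7108  0.7    -2.1303] M [0.0066 0.0054 0.0093] tilt [-0.    0.06  0.03] rel [33.7 -0.2  4.8]
```

arm_command(plan=[[[0.004,0,0,0,0,0,0.05],[0.005,0,0,0,0,0,0.05],[0.005,0,0,0,0,0,0.05],[0.005,0,0,0,0,0,0.05],[0.004,0,0,0,0,0,0.05],[0.002,0,0,0,0,0,0.05],[0,0,0,0,0,0,0.05],[0,0,0,0,0,0,0.05]]])

```text
t: 16.03
tool_pos: [0.5697, -0.2028, 0.0762]
tool_rot: [1.439, 1.042, -1.442]
contact_force: [0.5, 1.3, -2.0]
opening: 0.0644
```

```bash
python3 - <<'E'
from h import *
st()
E
```

```text
t 16.03 q6 -0.14454375203788072 op 0.0644224947509552 held [ 0.5698 -0.2028  0.1187] F [ 0.5459  1.2638 -2.0314] M [ 0.0084 -0.0071  0.0743] tilt [-0.    0.05  0.1 ] rel [5.2 0.3 4.8]
```

Another 5 mm to go, in small steps, watching Fz.

arm_command(plan=[[[0.002,0,0,0,0,0,0.05],[0.001,0,0,0,0,0,0.05],[0,0,0,0,0,0,0.05]]])

```text
t: 16.28
tool_pos: [0.5701, -0.2035, 0.074]
tool_rot: [1.439, 1.04, -1.442]
contact_force: [-1.1, -0.9, -1.0]
opening: 0.0648
```

arm_command(plan=[[[0.001,0,0,0,0,0,0.05],[0,0,0,0,0,0,0.05]]])

```text
t: 16.45
tool_pos: [0.5704, -0.2039, 0.0737]
tool_rot: [1.438, 1.039, -1.442]
contact_force: [-0.9, -1.1, -2.5]
opening: 0.0645
```

arm_command(plan=[[[0.0015,0,0,0,0,0,0.05],[0.0005,0,0,0,0,0,0.05],[0,0,0,0,0,0,0.05]]])

```text
t: 16.7
tool_pos: [0.5705, -0.2044, 0.0729]
tool_rot: [1.438, 1.038, -1.442]
contact_force: [-1.8, 0.2, -0.1]
opening: 0.0647
```

```bash
python3 - <<'E'
from h import *
st()
E
```

```text
t 16.7 q6 -0.14433851225666064 op 0.06469150243339511 held [ 0.5705 -0.2043  0.1154] F [-1.7748  0.242  -0.0578] M [-0.0806  0.2662 -0.0085] tilt [ 0.    0.21 -0.05] rel [ 1.9 -0.9  3.7]
```

Contact with the shoulder is beginning: Fz went from -2.3 to about 0, and the tool is being nudged towards -y. I'll follow it and lower the rest of the way.

arm_command(plan=[[[0.0005,0,0.001,0,0,0,0.05],[0.001,0,0,0,0,0,0.05],[0,0,0,0,0,0,0.05]]])

```text
t: 16.95
tool_pos: [0.5703, -0.2054, 0.0722]
tool_rot: [1.438, 1.038, -1.442]
contact_force: [-1.9, 0.6, 0.0]
opening: 0.0645
```

arm_command(plan=[[[0.001,0,0,0,0,0,0.05],[0,0,0,0,0,0,0.05]]])

```text
t: 17.12
tool_pos: [0.5703, -0.2054, 0.0722]
tool_rot: [1.438, 1.038, -1.442]
contact_force: [-3.3, 0.4, 1.1]
opening: 0.0649
```

```bash
python3 - <<'E'
from h import *
st()
for n in('side','scene'):
    get_image(n)
    for t in('ring_mid','cap_mid'): look(n,t)
E
```

```text
t 17.12 q6 -0.1462139612762129 op 0.06485901193415364 held [ 0.5703 -0.2053  0.1147] F [-3.3338  0.3662  1.0819] M [ 0.0159  0.5338 -0.0001] tilt [ 0.    0.19 -0.03] rel [ 1.2 -1.   2.7]
cut ring_mid 0.68 [256.4 239.7] [27.  29.6] None
cut ring_mid 0.56 [214.4 219.5] [20. 22.] None
cut ring_mid 0.54 [222.  164.6] [19.3 24. ] None
mark ring_mid 0.83 [ 0.5652 -0.2042  0.1096] [254.7 240.8]
mark ring_mid 0.74 [ 0.5138 -0.0046  0.0101] [216.6 217.5]
mark ring_mid 0.63 [0.5667 0.2188 0.0084] [222.7 163.9]
cut cap_mid 0.72 [256.4 229.9] [20.4 22.1] None
mark cap_mid 0.6 [ 0.567  -0.2066  0.1434] [255.7 229.2]
cut ring_mid 0.84 [194.7 294.9] [31.  37.5] None
cut ring_mid 0.79 [283.8 242.8] [23.7 31.1] None
cut ring_mid 0.74 [209.9 257. ] [27.  32.6] None
mark ring_mid 0.87 [0.6164 0.1202 0.0098] [209.4 254.8]
mark ring_mid 0.56 [0.5644 0.2195 0.0061] [195.2 295.2]
mark ring_mid 0.52 [ 0.5716 -0.2033  0.1133] [307.9 159.9]
cut cap_mid 0.52 [308.8 149.5] [11.5 14.7] None
mark cap_mid 0.59 [ 0.5697 -0.2061  0.1449] [310.  147.8]
```

arm_command(plan=[[[0.0005,-0.001,0.0005,0,0,0,0.05],[0.001,-0.0005,0,0,0,0,0.05],[0,0,0,0,0,0,0.05]]])

```text
t: 17.87
tool_pos: [0.5698, -0.2056, 0.0716]
tool_rot: [1.439, 1.036, -1.44]
contact_force: [-2.2, 1.1, 1.4]
opening: 0.0645
```

arm_command(plan=[[[0.001,0,0,0,0,0,0.05],[0,0,0,0,0,0,0.05]]])

```text
t: 18.03
tool_pos: [0.5698, -0.2056, 0.0716]
tool_rot: [1.439, 1.036, -1.44]
contact_force: [-3.1, 1.1, 2.6]
opening: 0.0644
```

```bash
python3 - <<'E'
from h import *
st()
E
```

```text
t 18.03 q6 -0.14761487174406038 op 0.0643776703093065 held [ 0.5697 -0.2055  0.1141] F [-3.1386  1.0865  2.6026] M [ 0.2119  0.5638 -0.0005] tilt [ 0.    0.17 -0.18] rel [ 0.6 -0.5  2.3]
```

arm_command(plan=[[[0,-0.001,0,0,0,0,0.05],[0.0007,-0.0005,0,0,0,0,0.05],[0,0,0,0,0,0,0.05]]], squeeze=20)

```text
t: 18.28
tool_pos: [0.5697, -0.2056, 0.0715]
tool_rot: [1.44, 1.033, -1.437]
contact_force: [-2.9, 1.0, 2.8]
opening: 0.0643
```

arm_command(plan=[[[0,0,0,0,0,0,0.07],[0,0,0,0,0,0,0.076],[0,0,0,0,0,0,0.085],[0,0,0,0,0,0,0.085],[0,0,0,0,0,0,0.085],[0,0,0,0,0,0,0.085]]])

```text
t: 18.78
tool_pos: [0.5697, -0.2052, 0.0687]
tool_rot: [1.442, 1.033, -1.436]
contact_force: [-0.2, 0.2, 1.2]
opening: 0.0852
```

```bash
python3 - <<'E'
from h import *
st()
for n in('side','scene','wrist'):
    get_image(n)
    for t in('ring_mid',): look(n,t)
E
```

```text
t 18.78 q6 -0.14825630757893496 op 0.0851668498266846 held [ 0.5694 -0.205   0.1112] F [-0.2005  0.2031  1.1688] M [ 0.0017  0.0084 -0.0411] tilt [ 0.    0.11 -0.46] rel [-2.3 -0.1  2.7]
cut ring_mid 0.88 [255.8 240.5] [28.6 29.3] None
cut ring_mid 0.64 [221.3 164.4] [16.3 22.5] None
cut ring_mid 0.63 [214.3 220.3] [18.9 23.6] None
mark ring_mid 0.85 [ 0.5149 -0.0039  0.0105] [217.  217.2]
mark ring_mid 0.78 [0.5644 0.2205 0.0075] [221.8 163.9]
mark ring_mid 0.68 [ 0.5661 -0.2061  0.1089] [255.3 241.6]
cut ring_mid 0.75 [283.6 242.6] [24.9 32.5] None
cut ring_mid 0.66 [194.7 295.2] [32.3 38.1] None
cut ring_mid 0.58 [306.9 161. ] [15.9 23.3] None
mark ring_mid 0.81 [0.5644 0.2186 0.0071] [195.5 294.5]
mark ring_mid 0.78 [ 0.5704 -0.2068  0.1119] [308.9 160.1]
mark ring_mid 0.7 [0.6178 0.124  0.0093] [207.7 255.7]
cut ring_mid 0.85 [252.1 264.6] [117.4 123.9] None
cut ring_mid 0.84 [113.2  16. ] [37.4 71. ] None
```

The ring sits level and is released. Now I'll rise so the pads straddle the cap, then pre-turn the wrist anticlockwise to leave plenty of closing travel.

arm_command(plan=[[[-0.003,0,0,0,0,-0.4,0.085],[-0.006,0,0,0,0,0,0.085],[-0.008,0,0,0,0,0,0.085],[-0.008,0,0,0,0,0,0.085],[-0.006,0,0,0,0,0,0.085],[-0.004,0,0,0,0,0,0.085],[0,0,0,0,0,0,0.085],[0,0,0,0,0,0,0.085]]])

```text
t: 19.9
tool_pos: [0.5709, -0.2057, 0.11]
tool_rot: [1.44, 1.036, -1.439]
contact_force: [0.0, 0.6, -0.7]
opening: 0.085
```

```bash
python3 - <<'E'
from h import *
st(tgt=(.569,-.2055,.146))
for n in('side','scene'):
    get_image(n); look(n,'ring_mid'); look(n,'ring_seat')
E
```

```text
t 19.9 q6 -0.14729958668909693 op 0.08501883530629084 held [ 0.5708 -0.2055  0.1525] F [ 0.0354  0.6414 -0.6926] M [ 0.0022  0.0388 -0.0596] tilt [ 0.    0.15 -0.22] rel [ 6.5 -1.7  0.5]
cut ring_mid 0.92 [216.3 219.5] [22.9 24.4] None
cut ring_mid 0.85 [221.4 164.2] [18.  24.6] None
cut ring_mid 0.78 [255.9 239.9] [28.4 30.1] None
mark ring_mid 0.77 [ 0.5618 -0.2039  0.1127] [253.  239.9]
mark ring_mid 0.67 [ 0.5163 -0.0049  0.0081] [217.7 218.1]
mark ring_mid 0.6 [0.5631 0.2154 0.0081] [221.7 164.8]
cut ring_seat 0.82 [238.2 275.1] [49.7 92.5] None
cut ring_seat 0.35 [256.2 241.1] [28.2 29.5] None
mark ring_seat 0.64 [ 0.6748 -0.0713  0.0153] [287.6 223.8]
mark ring_seat 0.57 [ 0.5663 -0.21    0.1172] [255.8 239.9]
cut ring_mid 0.92 [283.4 242.5] [23.9 31. ] None
cut ring_mid 0.67 [209.8 257. ] [25.3 33.1] None
cut ring_mid 0.65 [194.4 295.2] [32.2 37.7] None
mark ring_mid 0.78 [ 0.5162 -0.0098  0.0066] [284.1 241.8]
mark ring_mid 0.73 [0.5652 0.2175 0.006 ] [195.6 294.4]
mark ring_mid 0.73 [0.622  0.1222 0.0106] [206.7 254. ]
cut ring_seat 0.66 [319.5 189.7] [39.6 77.6] None
cut ring_seat 0.49 [309.4 160.6] [17. 27.] None
mark ring_seat 0.95 [ 0.5704 -0.2049  0.1124] [308.6 160.2]
```

arm_command(plan=[[[0,-0.001,0,-7,0.1,-0.2,0.085],[0,0,0,-7,0,0,0.085],[0,0,0,-7,0,0,0.085],[0,0,0,-7,0,0,0.085],[0,0,0,-7,0,0,0.085],[0,0,0,-7,0,0,0.085],[0,0,0,-7,0,0,0.085],[0,0,0,-7,0,0,0.085],[0,0,0,-7,0,0,0.085],[0,0,0,-7,0,0,0.085],[0,0,0,-7,0,0,0.085],[0,0,0,0,0,0,0.085]]])

```text
t: 21.4
tool_pos: [0.5688, -0.2048, 0.1075]
tool_rot: [0.4, 1.537, -0.401]
contact_force: [-0.4, 0.1, 0.4]
opening: 0.085
```

```bash
python3 - <<'E'
from h import *
st(tgt=(.569,-.2055,.146))
E
```

```text
t 21.4 q6 -1.5281356642382502 op 0.08496633188613285 held [ 0.569  -0.2049  0.15  ] F [-0.3893  0.1359  0.4386] M [-0.0007  0.0109 -0.0058] tilt [ 0.   -0.21  0.06] rel [ 4.  -0.5  0.3]
```

arm_command(plan=[[[0,0,0,-7,-0.2,0,0.085],[0,0,0,-7,0,0,0.085],[0,0,0,-7,0,0,0.085],[0,0,0,-7,0,0,0.085],[0,0,0,-7,0,0,0.085],[0,0,0,-7,0,0,0.085],[0,0,0,-7,0,0,0.085],[0,0,0,-7,0,0,0.085],[0,0,0,-7,0,0,0.085],[0,0,0,-6,0,0,0.085],[0,0,0,0,0,0,0.085],[0,0,0,0,0,0,0.085]]])

```text
t: 22.4
tool_pos: [0.5684, -0.2046, 0.1064]
tool_rot: [-0.557, 1.5, 0.558]
contact_force: [0.3, -0.3, 1.0]
opening: 0.0852
```

```bash
python3 - <<'E'
from h import *
st(tgt=(.569,-.2055,.144))
im=get_image('wrist'); look('wrist','cap_mid',.144)
E
```

```text
t 22.4 q6 -2.750957037336999 op 0.08524342276658081 held [ 0.5685 -0.2046  0.1489] F [ 0.2682 -0.3296  0.9922] M [ 0.0032 -0.0107 -0.0151] tilt [ 0.   -0.08 -0.07] rel [ 4.9 -1.  -0.1]
cut cap_mid 0.72 [248.1 254.1] [77.9 80.7] [ 0.5689 -0.2055  0.144 ]
mark cap_mid 0.91 [ 0.5685 -0.2069  0.1434] [246.5 251.4]
```

The wrist sees the cap at (0.5689, -0.2055), as expected. Lowering slightly and gripping it.

arm_command(plan=[[[0.002,-0.001,0,0,0,0,0.085],[0.002,0,0,0,0,0,0.085],[0,0,0,0,0,0,0.085],[0,0,0,0,0,0,0.06],[0,0,0,0,0,0,0.03],[0,0,0,0,0,0,0.03],[0,0,0,0,0,0,0.03],[0,0,0,0,0,0,0.03],[0,0,0,0,0,0,0.03],[0,0,0,0,0,0,0.03]]], squeeze=50)

```text
t: 23.38
tool_pos: [0.5698, -0.2063, 0.1024]
tool_rot: [-0.556, 1.499, 0.553]
contact_force: [0.0, -0.9, -0.5]
opening: 0.0369
```

```bash
python3 - <<'E'
from h import *
st(tgt=(.569,-.2055,.144))
im=get_image('wrist'); save(im[190:340,120:380],'w11.png',3); look('wrist','ring_mid',.1135); look('wrist','cap_mid',.144)
E
```

```text
t 23.38 q6 -2.7480289415250643 op 0.03688212739972174 held [ 0.5698 -0.2063  0.1449] F [ 0.0313 -0.9086 -0.5472] M [-0.0419 -0.0253 -0.0157] tilt [ 0.   -0.07  0.08] rel [ 0.9  1.1 -0.1]
cut ring_mid 0.88 [412.2 255.4] [47.2 56.7] [ 0.5112 -0.1041  0.1135]
cut ring_mid 0.77 [252.9 231.6] [ 99.4 104.5] [ 0.5684 -0.2052  0.1135]
cut ring_mid 0.63 [456.2 338.5] [23.6 28. ] [0.5343 0.0339 0.1135]
mark ring_mid 0.8 [0.5638 0.2211 0.0089] [450.9 342.8]
mark ring_mid 0.71 [ 0.5105 -0.0018  0.013 ] [417.4 256.1]
cut cap_mid 0.67 [252.1 258.4] [77.4 83.8] [ 0.569  -0.2053  0.144 ]
mark cap_mid 0.98 [ 0.564  -0.2056  0.1445] [258.  252.4]
```

View pics/w11.png

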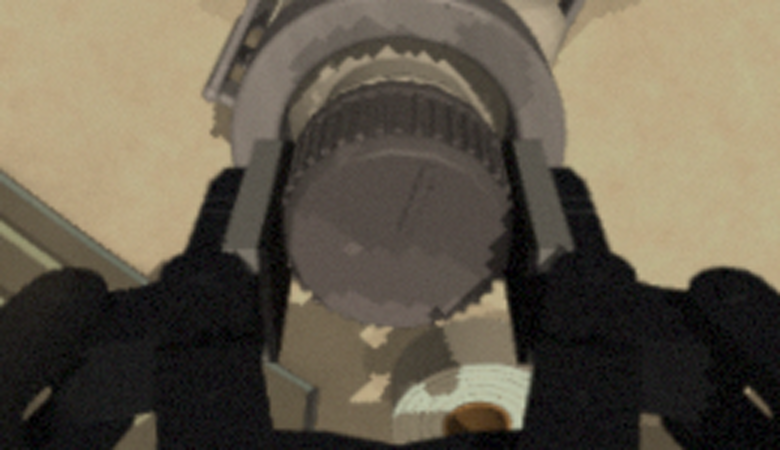

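The cap, with its rib at about (415,200), sits between the pads. The ring lies level and concentric around the neck below it. Now I'll screw the cap down.

arm_command(plan=[[[0,0.0005,0,5,0,0,0.03],[0.0001,0,0,7,0,0,0.03],[0.0001,0,0,7,0,0,0.03],[0.0001,0,0,7,0,0,0.03],[0.0001,0,0,7,0,0,0.03]]], squeeze=60)

```text
t: 24.05
tool_pos: [0.5702, -0.2072, 0.1022]
tool_rot: [-0.096, 1.567, 0.088]
contact_force: [0.9, -0.9, -0.1]
opening: 0.0364
```

```bash
python3 - <<'E'
from h import *
st(tgt=(.569,-.2055,.144))
print(ctrl.get_obs()['effort'])
im=get_image('wrist'); look('wrist','ring_mid',.1135)
E
```

```text
t 24.05 q6 -2.1563802155073604 op 0.03639722203684159 held [ 0.5701 -0.207   0.1447] F [ 0.9325 -0.9322 -0.0848] M [-0.1084 -0.0452  0.1478] tilt [-0.    0.08  0.29] rel [ 0.6  1.6 -1. ]
[  0.4782 -38.8925 -34.6082   0.1831   0.1633  -1.0834]
cut ring_mid 0.82 [445.5 155.6] [53.7 63.3] [ 0.5031 -0.0877  0.1135]
cut ring_mid 0.65 [253.2 227.3] [ 93.8 103. ] [ 0.5657 -0.2055  0.1135]
cut ring_mid 0.64 [492.3 242.9] [34.7 50.5] [ 0.563  -0.0078  0.1135]
mark ring_mid 0.78 [0.6098 0.1209 0.0127] [492.2 243.2]
```

Mz is 0.15 N m, which matches the thread's drag, so the cap is turning with the jaws. Continuing.

arm_command(plan=[[[0.0001,0.001,-0.0005,7,0,0.2,0.03],[0.0001,0,0,7,0,0,0.03],[0.0001,0,0,7,0,0,0.03],[0.0001,0,0,7,0,0,0.03],[0.0001,0,0,7,0,0,0.03],[0.0001,0,0,7,0,0,0.03],[0.0001,0,0,7,0,0,0.03],[0.0001,0,0,7,0,0,0.03],[0.0001,0,0,7,0,0,0.03],[0.0001,0,0,7,0,0,0.03]]])

```text
t: 25.03
tool_pos: [0.5695, -0.2088, 0.1014]
tool_rot: [0.863, 1.386, -0.871]
contact_force: [-0.8, -2.2, 1.3]
opening: 0.0369
```

```bash
python3 - <<'E'
from h import *
st(tgt=(.569,-.2055,.144))
E
```

```text
t 25.03 q6 -0.9251563062309287 op 0.036917108253827546 held [ 0.5694 -0.2085  0.1439] F [-0.804  -2.2467  1.303 ] M [-0.0674  0.0556  0.1419] tilt [-0.    0.4   0.08] rel [-0.2  1.  -2.8]
```

arm_command(plan=[[[0.0001,0.0005,-0.0015,5,0.4,0,0.03],[0.0001,0,-0.0005,6,0,0,0.03],[0.0001,0,0,6,0,0,0.03],[0,0,0,0,0,0,0.03]]])

```text
t: 25.37
tool_pos: [0.5689, -0.2088, 0.1012]
tool_rot: [1.09, 1.276, -1.097]
contact_force: [0.1, 0.2, -0.8]
opening: 0.0362
```

```bash
python3 - <<'E'
from h import *
st(tgt=(.569,-.2055,.144))
E
```

```text
t 25.37 q6 -0.625782482548237 op 0.03619584428951896 held [ 0.569  -0.2086  0.1437] F [ 0.075  0.155 -0.782] M [-0.0169 -0.0765 -0.1425] tilt [-0.    0.26  0.09] rel [-0.4  0.5 -3.1]
```

arm_command(plan=[[[0.0001,0.0003,-0.001,5,0.2,0,0.03],[0.0001,0,0,5,0,0,0.03],[0.0001,0,0,5,0,0,0.03]]])

```text
t: 25.62
tool_pos: [0.5685, -0.2088, 0.101]
tool_rot: [1.279, 1.159, -1.286]
contact_force: [-0.4, 0.3, 1.4]
opening: 0.0367
```

```bash
python3 - <<'E'
from h import *
st(tgt=(.569,-.2055,.144))
E
```

```text
t 25.62 q6 -0.3713438858299037 op 0.03670628248810554 held [ 0.5686 -0.2086  0.1435] F [-0.4231  0.269   1.3822] M [ 0.0214 -0.0235  0.2197] tilt [-0.    0.21  0.12] rel [-0.5  0.  -3.2]
```

arm_command(plan=[[[0.0001,0,-0.0005,5,0.2,0,0.03],[0.0001,0,0,5,0,0,0.03],[0.0001,0,0,5,0,0,0.03]]])

```text
t: 25.87
tool_pos: [0.5682, -0.2086, 0.1008]
tool_rot: [1.465, 1.019, -1.47]
contact_force: [-0.4, -0.5, -0.4]
opening: 0.0366
```

```bash
python3 - <<'E'
from h import *
st(tgt=(.569,-.2055,.144))
E
```

```text
t 25.87 q6 -0.11537793044950549 op 0.036628169680430686 held [ 0.5683 -0.2086  0.1433] F [-0.4498 -0.5304 -0.3542] M [-0.0157 -0.0171  0.1816] tilt [-0.    0.11  0.14] rel [-0.7 -0.4 -3.1]
```

arm_command(plan=[[[0.0001,0,0,5,0.1,0.1,0.03],[0.0001,0,0,5,0,0,0.03]]])

```text
t: 26.03
tool_pos: [0.568, -0.2085, 0.1007]
tool_rot: [1.587, 0.911, -1.588]
contact_force: [-1.2, 0.1, 1.2]
opening: 0.0363
```

```bash
python3 - <<'E'
from h import *
st(tgt=(.569,-.2055,.144))
E
```

```text
t 26.03 q6 0.055013118595370065 op 0.03633030099858671 held [ 0.5681 -0.2085  0.1432] F [-1.1981  0.0577  1.2096] M [-0.1013  0.0359  0.1655] tilt [-0.    0.03  0.05] rel [-0.8 -0.7 -3. ]
```

arm_command(plan=[[[0.0001,0,0,5,0,0,0.03],[0.0001,0,0,5,0,0,0.03]]])

```text
t: 26.2
tool_pos: [0.5678, -0.2083, 0.1006]
tool_rot: [1.703, 0.792, -1.706]
contact_force: [-1.0, -0.9, -0.9]
opening: 0.0366
```

```bash
python3 - <<'E'
from h import *
st(tgt=(.569,-.2055,.144))
E
```

```text
t 26.2 q6 0.22695577303488154 op 0.03656886976670237 held [ 0.5678 -0.2083  0.1431] F [-1.031  -0.8866 -0.94  ] M [-0.1157 -0.0263  0.1727] tilt [-0.    0.07  0.07] rel [-0.9 -0.9 -2.9]
```

Total turn is 2.975 rad so far, still only thread drag.

arm_command(plan=[[[0.0001,0,0,5,0,0,0.03],[0.0001,0,0,4,0,0,0.03]]])

```text
t: 26.37
tool_pos: [0.5676, -0.2082, 0.1005]
tool_rot: [1.803, 0.676, -1.807]
contact_force: [0.2, -0.3, -0.3]
opening: 0.0365
```

```bash
python3 - <<'E'
from h import *
st(tgt=(.569,-.2055,.144))
E
```

```text
t 26.37 q6 0.3811431075329899 op 0.0364534585949576 held [ 0.5677 -0.2082  0.143 ] F [ 0.1836 -0.264  -0.2702] M [-0.118  -0.0214  0.1175] tilt [-0.    0.1   0.07] rel [-1.  -1.2 -2.7]
```

arm_command(plan=[[[0.0001,0,0,5,0,0,0.03],[0.0001,0,0,4,0,0,0.03]]])

```text
t: 26.53
tool_pos: [0.5674, -0.208, 0.1004]
tool_rot: [1.9, 0.55, -1.905]
contact_force: [-0.1, -0.5, 0.6]
opening: 0.0362
```

```bash
python3 - <<'E'
from h import *
st(tgt=(.569,-.2055,.144))
E
```

```text
t 26.53 q6 0.5347812711082316 op 0.036179404116484105 held [ 0.5676 -0.208   0.1429] F [-0.1354 -0.5112  0.6187] M [-0.0869  0.0253  0.1456] tilt [-0.    0.13  0.06] rel [-1.1 -1.4 -2.6]
```

arm_command(plan=[[[0,0,0,4,0,0,0.03],[0,0,0,4,0,0,0.03]]])

```text
t: 26.7
tool_pos: [0.5694, -0.2069, 0.1008]
tool_rot: [1.986, 0.434, -1.981]
contact_force: [11.2, 2.9, -4.5]
opening: 0.0368
```

```bash
python3 - <<'E'
from h import *
st(tgt=(.569,-.2055,.144))
E
```

```text
t 26.7 q6 0.667145775540065 op 0.03675542235725896 held [ 0.5693 -0.207   0.1433] F [11.2378  2.8528 -4.4699] M [ 0.5542 -1.6393  0.2576] tilt [ 0.   -0.15 -0.  ] rel [-0.7 -1.4 -0.4]
```

arm_command(plan=[[[0,0,0,4,0,0,0.03],[0,0,0,4,0,0,0.03]]])

```text
t: 26.87
tool_pos: [0.5713, -0.2064, 0.1006]
tool_rot: [2.067, 0.31, -2.053]
contact_force: [-1.5, -2.3, -0.3]
opening: 0.0366
```

```bash
python3 - <<'E'
from h import *
st(tgt=(.569,-.2055,.144))
im=get_image('wrist'); look('wrist','cap_mid',.143)
g=im[225:300,205:305].mean(2).astype(np.uint8); cv2.imwrite('pics/w12.png',g)
E
```

```text
t 26.87 q6 0.7993764096208326 op 0.036637254308458635 held [ 0.571  -0.2064  0.1431] F [-1.476  -2.3275 -0.3406] M [-0.4235  0.0695  1.2328] tilt [ 0.   -0.39 -0.1 ] rel [-0.9 -1.5  1.6]
cut cap_mid 0.78 [252.  264.3] [78.5 82.4] [ 0.5684 -0.2057  0.143 ]
mark cap_mid 0.67 [ 0.5689 -0.2066  0.1415] [254.  262.4]
mark cap_mid 0.22 [ 0.5678 -0.2038  0.0024] [249.8 184.4]
```

The cap has bottomed: Mz jumped to 1.23 N m after about 3.4 rad of turn. I'll unwind gently to find the tool angle where the torque vanishes, which is the true stop reference, allowing for any slip.

arm_command(plan=[[[0,0,0,0,0,0,0.03],[0,0,0,0,0,0,0.03]]])

```text
t: 27.18
tool_pos: [0.5713, -0.2064, 0.1006]
tool_rot: [2.06, 0.321, -2.047]
contact_force: [1.0, -1.0, -1.5]
opening: 0.0366
```

```bash
python3 - <<'E'
from h import *
st(tgt=(.569,-.2055,.144))
E
```

```text
t 27.18 q6 0.788467568761916 op 0.03658216456182127 held [ 0.571  -0.2064  0.1431] F [ 0.9568 -1.0434 -1.5097] M [-0.1504 -0.2239  0.9301] tilt [ 0.   -0.37 -0.11] rel [-0.9 -1.5  1.6]
```

arm_command(plan=[[[0,0,0,-2,0,0,0.03]]])

```text
t: 27.27
tool_pos: [0.5712, -0.2063, 0.1006]
tool_rot: [2.039, 0.356, -2.025]
contact_force: [1.0, -1.8, -0.9]
opening: 0.0366
```

```bash
python3 - <<'E'
from h import *
st(tgt=(.569,-.2055,.144))
E
```

```text
t 27.27 q6 0.7513000705805759 op 0.036631698553032145 held [ 0.5709 -0.2064  0.1431] F [ 0.9613 -1.8381 -0.9252] M [-0.0824 -0.235   0.2676] tilt [ 0.   -0.37 -0.1 ] rel [-0.9 -1.5  1.5]
```

arm_command(plan=[[[0,0,0,-2,0,0,0.03]]])

```text
t: 27.35
tool_pos: [0.5712, -0.2062, 0.1006]
tool_rot: [2.018, 0.391, -2.004]
contact_force: [1.1, -1.3, -0.9]
opening: 0.0365
```

```bash
python3 - <<'E'
from h import *
st(tgt=(.569,-.2055,.144))
E
```

```text
t 27.35 q6 0.714657830660353 op 0.03654081594749928 held [ 0.5709 -0.2063  0.1431] F [ 1.1345 -1.2878 -0.9287] M [-0.1336 -0.252  -0.1331] tilt [ 0.   -0.39 -0.08] rel [-0.9 -1.4  1.5]
```

The cap left the stop at q6 ≈ 0.73 (slope 17 N m/rad). The target for the quarter turn back is therefore q6 ≈ -0.84.

arm_command(plan=[[[-0.0001,0,0,-6,-0.1,0,0.03],[-0.0001,0,0,-7,-0.1,0,0.03],[-0.0001,0,0,-7,-0.1,0,0.03],[-0.0001,0,0,-7,0,0,0.03],[-0.0001,0,0,-7,0,0,0.03],[-0.0001,0,0,-7,0,0,0.03],[-0.0001,0,0,-7,0,0,0.03],[-0.0001,0,0,-7,0,0,0.03],[-0.0001,0,0,-7,0,0,0.03],[-0.0001,0,0,-7,0,0,0.03],[-0.0001,0,0,-7,0,0,0.03],[0,0,0,0,0,0,0.03]]])

```text
t: 28.35
tool_pos: [0.5682, -0.2044, 0.1015]
tool_rot: [1.088, 1.295, -1.075]
contact_force: [1.6, 0.1, -1.2]
opening: 0.0368
```

```bash
python3 - <<'E'
from h import *
st(tgt=(.569,-.2055,.144)); print(ctrl.get_obs()['q'])
E
```

```text
t 28.35 q6 -0.6493996281217762 op 0.0367608988544058 held [ 0.5683 -0.2049  0.144 ] F [ 1.6315  0.1309 -1.2425] M [-0.1247 -0.2995  0.1016] tilt [ 0.   -0.63 -0.01] rel [0.  0.6 0.7]
[-0.4732  0.088   1.7482  0.0092  1.3119 -0.6494]
```

arm_command(plan=[[[-0.0001,0,0,-6,-0.2,0,0.03],[0,0,0,-4.5,-0.2,0,0.03],[0,0,0,0,0,0,0.03]]])

```text
t: 28.6
tool_pos: [0.5678, -0.2048, 0.1016]
tool_rot: [0.948, 1.359, -0.942]
contact_force: [2.1, 0.1, -1.6]
opening: 0.0365
```

```bash
python3 - <<'E'
from h import *
st(tgt=(.569,-.2055,.144))
M=T(); y=M[:3,1]; print('jaw yaw deg',np.degrees(np.arctan2(y[1],y[0])))
# rectify cap top (z=.155) in world axes about cap axis, compare rib with the pre-turn view is numeric only
im=get_image('wrist'); c=calibration('wrist'); Mi=np.linalg.inv(c2w('wrist'))
N=88; s=np.linspace(-.022,.022,N); X,Y=np.meshgrid(s,s)
A=M[:3,:3]; P=np.stack([.5688+X,-.2055+Y,np.full_like(X,.1542)],-1)@Mi[:3,:3].T+Mi[:3,3]
r=np.hypot(P[...,0],P[...,1]); th=np.arctan2(r,P[...,2])
g=cv2.remap(im,(c['cx']+c['fx']*th*P[...,0]/r).astype(np.float32),(c['cy']+c['fy']*th*P[...,1]/r).astype(np.float32),cv2.INTER_CUBIC)
cv2.imwrite('pics/rect.png',g[:,:,::-1]); 
gg=cv2.GaussianBlur(g.mean(2),(0,0),1); 
for row in gg[14:74:3,14:74:3]: print(' '.join('%3d'%v for v in row))
E
```

```text
t 28.6 q6 -0.8266487776679116 op 0.03646816404661803 held [ 0.5678 -0.205   0.1441] F [ 2.122   0.1489 -1.6121] M [-0.1086 -0.2583  0.1508] tilt [ 0.   -0.26 -0.09] rel [0.1 0.9 0.9]
jaw yaw deg 20.28028115446105
 58 134 110  89  91  94  93  93 102 108 108 105  99  98 100  99  99 117 154 176
 75  76  65  66  66  66  67  67  91 104 107 105  99  99  99  96  96  95 113 156
 53  62  64  65  64  65  64  66  69  72 103 107 103  99  91  64  62  66  99 107
 52  63  64  64  65  65  64  65  67  66  79  83  82  75  72  58  58  60  74  75
 61  64  64  64  65  64  65  65  66  66  64  65  64  57  58  57  57  57  58  57
 64  65  66  65  65  66  66  65  66  65  66  66  66  62  58  58  57  57  57  58
 64  66  66  66  66  66  67  66  65  67  66  66  67  66  60  56  58  58  58  58
 65  66  65  65  65  66  67  65  66  67  66  66  66  65  61  57  59  57  57  59
 65  66  65  66  66  66  66  65  66  66  67  67  66  66  65  63  62  60  59  59
 65  66  65  66  66  66  67  67  66  67  66  68  67  67  68  67  68  61  59  59
 66  65  66  66  66  66  66  66  66  67  67  68  68  68  68  68  68  67  63  57
 65  66  66  67  66  66  67  67  66  57  59  66  68  68  69  68  68  67  61  48
 66  67  66  67  67  66  65  65  53  46  49  54  65  68  69  68  58  53  46  40
 65  67  66  67  66  60  59  57  46  46  47  50  60  61  61  60  50  47  43  38
 61  65  66  66  62  49  48  48  45  46  46  47  47  48  48  47  47  46  42  39
 48  51  49  51  49  48  48  47  46  47  47  47  47  47  46  47  47  46  41  38
 45  48  49  48  47  47  47  46  47  45  47  47  48  47  48  47  47  46  41  34
 44  46  48  49  49  47  49  46  47  47  47  47  47  48  46  48  46  46  40  34
 64  49  48  50  49  48  49  46  47  46  48  47  48  47  46  46  47  45  36  28
 47  54  59  49  49  57  62  47  45  46  48  47  47  47  47  47  45  42  31  17
```

arm_command(plan=[[[0,0,0,-0.5,0,0,0.03],[0,0,0,0,0,0,0.03],[0,0,0,0,0,0,0.03],[0,0,0,0,0,0,0.03],[0,0,0,0,0,0,0.03]]])

```text
t: 29.07
tool_pos: [0.5678, -0.2048, 0.1016]
tool_rot: [0.95, 1.359, -0.943]
contact_force: [1.9, -0.8, -0.8]
opening: 0.0366
```

```bash
python3 - <<'E'
from h import *
st(tgt=(.569,-.2055,.144))
for n in('side','scene'):
    get_image(n); look(n,'ring_mid'); look(n,'cap_mid'); look(n,'tape_mid'); look(n,'cup_mid')
st(tgt=(.569,-.2055,.144))
E
```

```text
t 29.07 q6 -0.825212030188673 op 0.03656444916122065 held [ 0.5678 -0.205   0.1441] F [ 1.8781 -0.7967 -0.7593] M [-0.1915 -0.1836  0.1166] tilt [ 0.  -0.3 -0.1] rel [0.1 0.9 0.9]
cut ring_mid 0.92 [256.9 241.5] [26.5 30.1] None
cut ring_mid 0.87 [216.4 219.2] [22.2 25. ] None
cut ring_mid 0.61 [221.9 164.1] [18.2 23.9] None
mark ring_mid 0.63 [ 0.5652 -0.2058  0.1113] [254.8 240.7]
mark ring_mid 0.53 [0.5677 0.217  0.0097] [223.1 163.8]
cut cap_mid 0.59 [257.5 230.3] [17.5 20.1] None
mark cap_mid 0.64 [ 0.5678 -0.2055  0.1418] [256.  229.3]
cut tape_mid 0.84 [289.  224.9] [25.7 29. ] None
cut tape_mid 0.58 [238.5 275.5] [48.5 89. ] None
mark tape_mid 0.92 [ 0.6779 -0.0739  0.0161] [289.1 224. ]
cut cup_mid 0.51 [287.6 200.5] [ 9.  29.9] None
mark cup_mid 0.55 [0.6898 0.0139 0.0256] [284.2 197.6]
cut ring_mid 0.73 [209.2 256.7] [27.3 33.7] None
cut ring_mid 0.71 [194.4 294.9] [31.9 38. ] None
cut ring_mid 0.69 [308.8 160.9] [15.2 25.5] None
mark ring_mid 0.87 [0.564  0.2225 0.0058] [194.2 296.4]
mark ring_mid 0.86 [ 0.5696 -0.2057  0.1125] [309.  160.1]
mark ring_mid 0.66 [ 0.5154 -0.0053  0.0046] [283.2 243.8]
cut cap_mid 0.67 [310.2 149.9] [14.7 16. ] None
mark cap_mid 0.77 [ 0.5679 -0.2065  0.1431] [310.7 148.6]
cut tape_mid 0.96 [240.6 204.7] [23.1 28.9] None
mark tape_mid 0.98 [ 0.6814 -0.067   0.0143] [239.3 204.5]
cut cup_mid 0.74 [214.4 211.6] [17.6 29.9] None
mark cup_mid 0.61 [0.6934 0.0121 0.0268] [214.6 212.9]
t 29.97 q6 -0.8257844789442814 op 0.03683209335571157 held [ 0.5679 -0.205   0.1441] F [ 0.9144 -0.4165 -1.2629] M [-0.2238 -0.1942  0.105 ] tilt [ 0.   -0.3  -0.11] rel [0.1 0.9 0.9]
```

```bash
python3 -c "
from h import *
print(finish_job())"
```

```text
the job is handed in; nothing more can be done
None
```

The steel ring is on the bottle's shoulder and released. The cap has been screwed to its stop and backed off about a quarter turn, and the gripper still holds it. I handed the job in at about 30 s; no verdict is reported.

- **Ring:** The network marks put its centre at about (0.567, -0.206, 0.112), against a seat height of 0.1135. I let go only when the wrist force showed the shoulder carrying it. The wrist picture taken before I turned the cap showed it level and concentric with the neck. It had not moved in the later checks.
- **Cap:** I turned it about 3.4 rad clockwise until the torque jumped from about 0.15 to 1.2 N m. I then unwound to find where it left the stop (q6 ≈ 0.73) and backed off to q6 ≈ -0.826, which is 89° or 1.555 rad. The grip is at 60 N and held steady over the last second.
- **Bystanders:** The last marks for the cup, the label roll and the blue and purple rings match the first ones to within a few millimetres. I did not measure the timer again, but nothing went near it.

**What failed or disagreed:**
- My first close on the ring missed it: the fingertips stand about 20 mm farther back than the reported TCP, so the jaws shut above it. I reopened, went lower and gripped it.
- The cameras disagreed by 2–4 mm on the bottle axis. I settled it with the wrist view through the bore and by feel at the shoulder.
- At the hard stop the jaws shifted sideways on the cap by about 4 mm, with an 11 N sideways force. I re-found the stop from the torque for that reason.
- I could not pick out the rib numerically, so the quarter turn rests on joint angle and torque only.

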